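# Unlatch and open the workshop tool chest

## Robot

A 6-joint arm with a two-finger parallel gripper is mounted at the origin on the work surface. World frame = base frame: x ahead of the robot, y to its left, z up, the work surface at z = 0. Lengths are in m, angles in rad, forces in N, time in s.
With the tool pointing down it reaches from about 0.35 to 0.975 m from the base axis. Payload 17.4 kg.
Tool frame: the origin (TCP) lies at the very end of the fingers, on their centre line; the grasp point (between the pads) lies 19 mm behind it; z points along the fingers, y is the direction in which the jaws open and shut (so a half turn about z gives the same grasp; the last joint's range is limited). The gripper opens to 85 mm and grips with 20 to 120 N. Pads are 22 mm wide; open, the fingers measure 114 mm over their backs; the gripper's body (76 mm by 85 mm) begins 54 mm behind the grasp point. The pads swing forward as they close: fully open they stand 13 mm farther back than shut.
Start: joints at [-1.37, 0.116, 1.442, -0, 1.584, -0.038], TCP at [0.16, -0.656, 0.207] pointing down, gripper open.
Joint ranges: [-2.83, 2.83], [-0.83, 2.19], [0.07, 2.5], [-1.14, 4.28], [0.01, 3], [-2.97, 2.97]. Speed limits (rad/s): [1.89, 1.89, 2.22, 3.14, 3.14, 3.14].

## Interface

Orientations are given as [roll, pitch, yaw] about the fixed x, y, z axes, in that order (R = Rz(yaw) Ry(pitch) Rx(roll)).
In Python, from station import monitor, viewer, sign_off, spotter gives the robot as it stands.
- The arm moves only by the tool drive_tool, never from a script. Its argument "commands" is a list of rows, each an object of numbers: "ax", "ay", "az": the turn, a rotation vector about the tool's x, y, z in degrees; "dx", "dy", "dz": the shift along the tool's x, y, z in cm; "fingers": the opening, from -1 (shut) to 1 (fully open), so that 0 is half open. In form: [{"ax": .., "ay": .., "az": .., "dx": .., "dy": .., "dz": .., "fingers": ..}, ...]. A call has 1 to 5 rows; each row shifts and turns the pose as measured when the row begins, along the tool's axes as they then stand; what a row does not reach is not made up. A row lasts 1/8 s, in which the tool goes at most 62.5 mm and 10.7 degrees, less where a joint would pass 70% of its speed; a pose out of reach is approached as far as the arm can. A call is refused whole if a number of a shift passes 6.25 or a number of a turn 10.7, either way. A call with a gripper value outside its range is refused whole. The fingers move at their own pace and stop on an object; "force" is the grip in N (left out, the last holds). Time passes only in rows, so rows that do not move let the fingers close. It gives the time, the measured TCP pose, the force and the opening at its end, in the units of the state.
- monitor.get_state(): the state, without advancing time (a new reading comes with each control period).
- viewer.camera(name): name is "scene" or "top"; returns a dict with "img" (420x560x3 uint8, blue, green, red), "range_z" (420x560 float32, m along the optical axis (not along the pixel's ray), 0 where there is no reading), "fovy" (degrees; the focal length in pixels is half the picture's height over the tangent of half this angle, whatever the lens; pixels are square), "cx", "cy" (the principal point, pixels), "dist_coeffs" ([k1, k2, p1, p2, k3] as OpenCV has them; the pictures are not rectified), "R" (3x3) and "t" (3): a world point X has camera coordinates R X + t. Camera axes: x right, y down, z forward; pixel columns grow to the right and rows downward; lengths in m; the calibration is good to about 2 mm. A picture is of the moment at which its call begins.
- sign_off(): hands the job in, once; it reports no verdict.
Trained networks look in a picture, given as the dict that the camera call returned (one of the last four; its "shot" number tells which), for a name from the list of things; names that differ only in an ending like _2 or _b are one class to them, and where a whole thing is asked for, a point or a joint stands for the part that bears it (a point fixed in the world has none). Each returns a list of dicts, best first, with "conf" (0 to 1); they miss things now and then, are a little off and sometimes report something else, mostly with a low value. They report only what shows in the picture. A call takes as long as a camera call.
- spotter.look_for(picture, target): "centre" ([row, column] as shares, 0 to 1, of the picture: columns of its width, rows of its height, amid what is visible of it).
- spotter.tip_of(picture, target): "centre" ([row, column] as shares, 0 to 1, of the picture: columns of its width, rows of its height: a listed point, or the origin of a listed thing).
The state is a dict: "t": time; "qpos": joint angles; "joint_velocities": joint speeds; "joint_torque": joint torques, N m; "tcp_pos": TCP position; "eef_rot": TCP orientation; "force": force on the tool from outside, world axes, zero at the start; "moment": the same for the moment, N m; "gripper_width": finger opening in m.
Only numpy, scipy, OpenCV 4.12 (cv2) and the standard library are available. Lean on these libraries where they do the work, as an engineer would, in place of code of your own. Each camera call takes 0.05 s, during which the arm holds its last target.

## Task

The grey steel tool chest on the bench is latched shut. Gently press the round button in its lid so that the sunken T-handle pops up, turn the handle clockwise (seen from above) as far as it goes without wrenching it against its stop, and lift the lid until its front edge stands 80 mm or more above where it was. Leave the lid standing open by itself with the handle still out and turned, and do not disturb the glue bottle, tape roll and plywood frame lying around.

Things in the scene. Friction and masses are not known exactly. Their poses are not given: they have to be found in the camera images.
- chest: Grey sheet-steel tool chest, fixed: 300 mm deep (x), 400 mm wide (y), 165 mm high with its lid. Origin at the centre of its underside; its -x side is the front, roughly towards the robot, z up. In this frame the lid's top sheet is at z = 165 mm, the handle's axis at x = -70 mm, y = 0, the button at x = -130 mm, y = 0.
- handle_bar (a point): Centre of the steel T-handle's bar, a bar 90 mm long (its y axis), 16 mm wide (x) and 14 mm high (z). Shut, it lies sunk along the chest's y in a slot of the lid with its top 2 mm above the lid, and cannot be taken or turned. When released, a spring of 7 N pops it straight up by 24 mm, so that the bar's underside stands 12 mm above the lid's top, on a 14 mm round stem. It turns with the handle.
- handle (a joint): How far the handle has popped out of the lid, m: 0 sunk, 0.024 fully out. A catch under the lid holds it down until the button is pressed.
- turn (a joint): How far the handle has been turned, rad: 0 shut, grows clockwise seen from above. It turns against a steady 0.2 N m of friction and stays where it is left. Where the stop comes differs from chest to chest, from 0.85 to 1.4 rad, and cannot be seen, only felt: the stop is sprung, the moment rises at once by 0.1 N m and then by 0.1 N m for every 0.01 rad turned on. The latch lets the lid go only from 0.07 rad before the stop onward.
- button: Round steel push button, 22 mm across, upright, standing 12 mm proud of the lid, 60 mm in front of the handle's axis. Origin at the centre of its top face, z up. Travel 8 mm straight down; it starts to move at 3 N, the catch lets go at 4 to 5 mm of travel with about 6 N, it takes 8 N to bottom it, and the button springs back when released. Pressed with more than 20 N it is damaged.
- lid (a joint): Lid opening, rad: 0 shut, grows as the front edge rises; 0.27 rad lifts the front edge by 80 mm. The hinge is stiff and holds the lid wherever it is left; with its weight it takes about 11 to 14 N of lift at the handle. Lid, handle and button weigh 0.6 to 0.8 kg in all.
- lid_hinge (a point): Middle of the lid's hinge line, which runs along the chest's y at its back edge, 130 mm above the bench, 220 mm behind the handle's axis. Axes turn with the lid.
- cam: Latch cam, hidden under the lid: a steel arm 45 mm long on the handle's spindle, 55 mm below the lid's top. Origin on the spindle's axis.
- strike: Strike bracket, hidden inside the chest's front, that the cam hooks under and whose stop it meets at the end of the turn, 45 mm from the axis. The cam bearing on it with more than 16 N (0.7 N m of turning moment beyond friction, or lifting as hard while latched) bends it. Origin on the bench, under the handle's axis.
- glue: Upright white glue bottle, 56 mm across, 170 mm high, loose; bystander. Origin at the centre of its foot.
- tape: Yellow roll of tape lying flat, 96 mm across, 36 mm high, loose; bystander. Origin at the centre of its underside.
- frame: Glued plywood truss frame lying flat, 260 x 76 x 12 mm, loose; bystander. Origin at the centre of its underside.

How it is judged:
On the way, in this order (a step that is already met when the one before it is completed fails the run):
1. the handle has popped out of the lid (value of joint handle above 0.02 m), for 0.1 s.
2. the handle is turned clockwise past 0.7 rad with the lid still down (value of joint turn above 0.7 rad and value of joint lid below 0.05 rad), for 0.1 s.
3. the lid is raised by 80 mm (0.27 rad) or more (value of joint lid above 0.265 rad), for 0.2 s.
At the end, for the whole second after the job is handed in: the lid stands open by itself, its front edge 80 mm or more above shut (lid joint above 0.265 rad), at rest; the handle is out by more than 20 mm and still turned by more than 0.7 rad (value of joint lid above 0.265 rad and velocity of joint lid between -0.03 and 0.03 rad/s and value of joint handle above 0.02 m and value of joint turn above 0.7 rad); the robot touches nothing.
It fails at once if the button is pressed with more than 20 N (contact force between the fingers and button above 20 N).
It fails at once if the latch is forced: the cam bears on the strike with more than 16 N (contact force between cam and strike above 16 N).
It fails at once if the glue bottle is moved by more than 20 mm (distance of glue from where it was at the start of the episode above 0.02 m).
It fails at once if the tape roll is moved by more than 20 mm (distance of tape from where it was at the start of the episode above 0.02 m).
It fails at once if the plywood frame is moved by more than 20 mm (distance of frame from where it was at the start of the episode above 0.02 m).
It also fails if it takes over 72 s, if anything falls off the work surface, if the arm or the gripper's body presses on something with over 40 N, if the wrist force passes 120 N, or if a joint passes its speed limit or range.

## Working session

There is one attempt and no reset: what is moved stays moved. The work goes in short steps, Python scripts to look and compute and a tool call to move; the robot and the scene stay as the last step left them, time stands still between calls to the robot, and variables do not carry over. Pictures are saved under pics/ and viewed, and the job is handed in when it is done.

Besides the shell and the picture viewer there is one more tool, called after ">>>" in YAML: its name, and indented under it one key for each argument. drive_tool: Moves the arm, as the interface text tells. Its arguments: {"type":"object","properties":{"commands":{"type":"array","items":{"type":"object","properties":{"ax":{"type":"number"},"ay":{"type":"number"},"az":{"type":"number"},"dx":{"type":"number"},"dy":{"type":"number"},"dz":{"type":"number"},"fingers":{"type":"number"}}}},"force":{"type":"number"}},"required":["commands"]}

```bash
ls; mkdir -p pics; cat > h.py <<'E'
import numpy as np, cv2
from station import monitor, viewer, sign_off, spotter
from scipy.spatial.transform import Rotation as Ro
def K(p):
    h,w=p["img"].shape[:2]; f=h/2/np.tan(np.radians(p["fovy"])/2)
    return np.array([[f,0,p["cx"]],[0,f,p["cy"]],[0,0,1]])
def ray(p,r,c):
    u=cv2.undistortPoints(np.array([[[c,r]]],float),K(p),np.array(p["dist_coeffs"],float)).ravel()
    return np.array([u[0],u[1],1.])
def onplane(p,r,c,z):
    d=np.array(p["R"]).T@ray(p,r,c); o=-np.array(p["R"]).T@np.array(p["t"])
    return o+d*(z-o[2])/d[2]
def bydepth(p,r,c):
    z=p["range_z"][int(r),int(c)]
    return np.array(p["R"]).T@(ray(p,r,c)*z-np.array(p["t"]))
def proj(p,X):
    rv=cv2.Rodrigues(np.array(p["R"],float))[0]
    return cv2.projectPoints(np.array(X,float).reshape(-1,1,3),rv,np.array(p["t"],float),K(p),np.array(p["dist_coeffs"],float))[0].reshape(-1,2)
E
python3 - <<'E'
from h import *
np.set_printoptions(precision=4,suppress=True)
print(monitor.get_state())
for n in ("scene","top"):
    p=viewer.camera(n); cv2.imwrite(f"pics/{n}0.png",p["img"])
    print(n,p["fovy"],p["cx"],p["cy"],p["dist_coeffs"],-np.array(p["R"]).T@p["t"])
    H,W=p["img"].shape[:2]
    for t in ("chest","handle_bar","button","lid_hinge","glue","tape","frame"):
        for f in (spotter.look_for,spotter.tip_of):
            try:
                o=f(p,t)
                for q in o[:2]:
                    r,c=q["centre"][0]*H,q["centre"][1]*W
                    print(t,f.__name__,round(q["conf"],2),(round(r),round(c)),bydepth(p,r,c) if 0<=r<H and 0<=c<W else None)
            except Exception as e: print(t,e)
E
```

```text
pics
{'t': 0.0, 'qpos': array([-1.3698,  0.1165,  1.4423, -0.    ,  1.584 , -0.0378]), 'joint_velocities': array([ 0.0009, -0.0003, -0.0004, -0.0024, -0.0016, -0.0005]), 'joint_torque': array([  0.0016, -73.1984, -63.249 ,   0.    ,   0.0063,  -0.    ]), 'tcp_pos': array([ 0.1596, -0.6556,  0.2066]), 'eef_rot': array([-3.1404, -0.    ,  0.2388]), 'force': array([ 0.146 ,  0.1075, -0.2923]), 'moment': array([ 0.0001, -0.0014, -0.0179]), 'gripper_width': 0.08532358349568508}
scene 49.515610197950274 282.1876471485838 209.30184300867276 [-0.0007  0.      0.      0.      0.    ] [ 0.2174 -0.0307  1.2729]
chest call 0.58 (211, 258) [0.5741 0.0766 0.1679]
handle_bar call 0.61 (226, 252) [0.5368 0.0863 0.158 ]
handle_bar call 0.8 (228, 250) [0.5288 0.091  0.1658]
button call 0.41 (251, 241) [0.463  0.1022 0.1736]
lid_hinge call 0.83 (209, 260) [0.58   0.0708 0.1691]
lid_hinge call 0.17 (212, 259) [0.576  0.0748 0.1598]
lid_hinge call 0.86 (160, 275) [0.7246 0.052  0.1634]
glue call 0.75 (196, 159) [0.5987 0.3529 0.1184]
glue call 0.86 (204, 162) [0.5864 0.3499 0.0856]
tape call 0.85 (294, 3
[... 327 characters left out ...]
[ 0.5097 -0.0074  1.0906]
chest call 0.8 (195, 247) [0.5919 0.0756 0.1678]
handle_bar call 0.71 (223, 239) [0.5306 0.0914 0.169 ]
handle_bar call 0.84 (226, 239) [0.5234 0.0903 0.1705]
handle_bar call 0.33 (193, 147) [0.602  0.3384 0.0597]
button call 0.5 (251, 233) [0.468  0.1014 0.1788]
lid_hinge call 0.86 (196, 246) [0.5904 0.0761 0.1669]
lid_hinge call 0.41 (222, 238) [0.532  0.0925 0.1691]
glue call 0.7 (188, 136) [0.6088 0.3461 0.1208]
glue call 0.6 (191, 143) [0.6052 0.3383 0.0879]
tape call 0.84 (256, 363) [ 0.4547 -0.2155  0.0025]
tape call 0.68 (256, 354) [ 0.4537 -0.1912  0.0011]
frame call 0.63 (271, 228) [ 0.4076  0.1349 -0.0008]
frame call 0.93 (277, 224) [0.3935 0.1442 0.0026]
```

View pics/scene0.png

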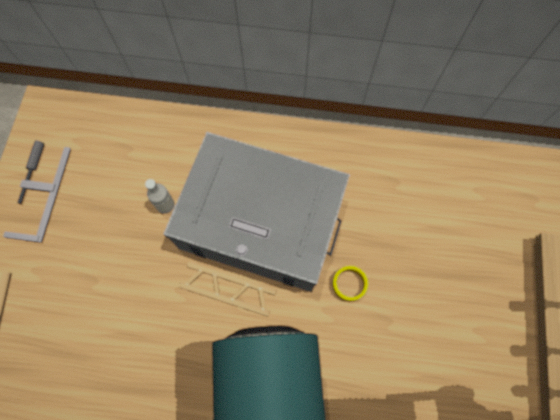

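View pics/top0.png

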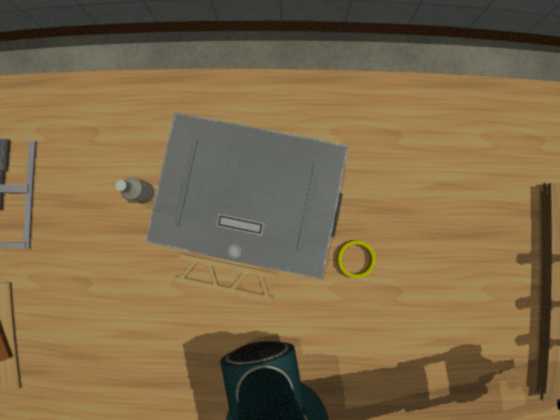

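The top view shows the chest lid with corners at about (row, col) (114,176), (147,347), (277,326) and (241,148). The slot with the bar is at (225,240) and the button at (251,234). The glue bottle is at (190,135), the tape at (259,356), and the frame lies just in front of the chest. Next I'll fit the chest pose.

```bash
python3 - <<'E'
from h import *
np.set_printoptions(precision=4,suppress=True)
for n in ("top","scene"):
    p=viewer.camera(n); H,W=p["range_z"].shape
    rr,cc=np.mgrid[:H,:W]
    u=cv2.undistortPoints(np.stack([cc.ravel(),rr.ravel()],1).astype(float)[:,None],K(p),np.array(p["dist_coeffs"],float)).reshape(-1,2)
    z=p["range_z"].ravel()
    X=(np.c_[u,np.ones(len(u))]*z[:,None]-np.array(p["t"]))@np.array(p["R"])
    m=(z>0)&(X[:,2]>.155)&(X[:,2]<.185)&(X[:,0]>.35)&(X[:,0]<.85)&(abs(X[:,1]-.08)<.26)
    M=m.reshape(H,W).astype(np.uint8); nl,L,S,_=cv2.connectedComponentsWithStats(M); k=1+S[1:,4].argmax()
    P=X[(L==k).ravel()]
    print(n,len(P),np.median(P[:,2]))
    r=cv2.minAreaRect((P[:,:2]*1000).astype(np.float32)); print(r)
    b=cv2.boxPoints(r); print(b)
    # edges: robust quantile
    for r_,c_ in ((225,240),(251,234)) if n=="top" else ((228,250),(249,242)):
        print(onplane(p,r_,c_,.167 if r_<240 else .177))
    g=cv2.cvtColor(p["img"],cv2.COLOR_BGR2GRAY)
    cr=p["img"][195:270,200:280]
    cv2.imwrite(f"pics/{n}_crop.png",cv2.resize(cr,None,fx=7,fy=7,interpolation=cv2.INTER_CUBIC))
E
```

```text
top 23763 0.1663404315729536
((596.9590454101562, 77.42207336425781), (405.1445617675781, 306.3247375488281), 79.6184310913086)
[[ 409.7999  -94.2337]
 [ 711.11   -149.4343]
 [ 784.1182  249.0779]
 [ 482.8081  304.2784]]
[0.5259 0.0888 0.167 ]
[0.4686 0.0995 0.177 ]
scene 17486 0.1649673095374424
((597.349609375, 78.52360534667969), (404.89752197265625, 306.5267639160156), 79.52014923095703)
[[ 409.8195  -92.6711]
 [ 711.233  -148.4251]
 [ 784.8798  249.7183]
 [ 483.4662  305.4724]]
[0.5276 0.0897 0.167 ]
[0.4688 0.0998 0.177 ]
```

View pics/top_crop.png

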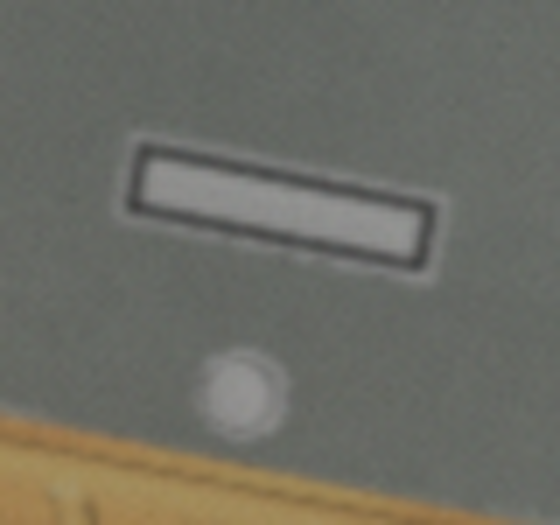

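View pics/scene_crop.png

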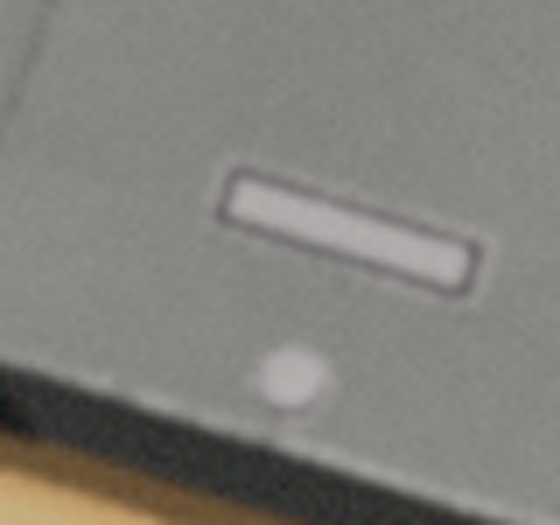

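I read the button at (251,234) and the bar at (224.5,240) in the top view, and at (249,242) and (228,250) in the scene view. Both views agree with the rectangle fit to within about 2 mm. The result is handle ≈ (0.5273, 0.0898), button ≈ (0.4685, 0.1005) and chest yaw ≈ -10.4°. Next I'll write a planner helper.

```bash
cat >> h.py <<'E'
def Rst(s): return Ro.from_euler('xyz',s["eef_rot"])
def plan(pos,R1,n,s=None):
    s=s or monitor.get_state(); p0=np.array(s["tcp_pos"]); R0=Rst(s); pos=np.array(pos)
    rv=(R0.inv()*R1).as_rotvec()
    P=p0;R=R0
    for i in range(1,n+1):
        Pn=p0+(pos-p0)*i/n; Rn=R0*Ro.from_rotvec(rv*i/n)
        d=R.inv().apply(Pn-P)*100; a=np.degrees((R.inv()*Rn).as_rotvec())
        print(i,"a",np.round(a,2),"d",np.round(d,2)); P,R=Pn,Rn
def down(yaw): return Ro.from_euler('xyz',[np.pi,0,yaw])
HND=np.array([.5273,.0898]); BTN=np.array([.4685,.1005]); YC=np.radians(-10.43)
E
python3 -c "
from h import *
plan([.3,-.45,.29],down(.2388),4)
s=monitor.get_state()
s['tcp_pos']=np.array([.3,-.45,.29])
plan([BTN[0],BTN[1],.25],down(1.389),11,s)"
```

```text
1 a [ 0. -0. -0.] d [ 4.63 -4.17 -2.07]
2 a [ 0. -0. -0.] d [ 4.63 -4.17 -2.07]
3 a [ 0. -0. -0.] d [ 4.63 -4.17 -2.07]
4 a [ 0. -0. -0.] d [ 4.63 -4.17 -2.07]
1 a [ 0.   -0.   -5.99] d [ 2.67 -4.5   0.36]
2 a [ 0.   -0.   -5.99] d [ 3.13 -4.2   0.36]
3 a [ 0.   -0.   -5.99] d [ 3.55 -3.85  0.36]
4 a [ 0.   -0.   -5.99] d [ 3.93 -3.46  0.36]
5 a [ 0.   -0.   -5.99] d [ 4.27 -3.03  0.36]
6 a [ 0.   -0.   -5.99] d [ 4.56 -2.56  0.36]
7 a [ 0.   -0.   -5.99] d [ 4.8  -2.07  0.36]
8 a [ 0.   -0.   -5.99] d [ 5.   -1.56  0.36]
9 a [ 0.   -0.   -5.99] d [ 5.13 -1.03  0.36]
10 a [ 0.   -0.   -5.99] d [ 5.21 -0.49  0.36]
11 a [ 0.   -0.   -5.99] d [5.23 0.06 0.36]
```

>>> drive_tool:
  commands:
    - {"dx":4.6,"dy":-4.2,"dz":-2.1,"fingers":-1}
    - {"dx":4.6,"dy":-4.2,"dz":-2.1,"fingers":-1}
    - {"dx":4.6,"dy":-4.2,"dz":-2.1,"fingers":-1}
    - {"dx":4.6,"dy":-4.2,"dz":-2.1,"fingers":-1}
    - {"fingers":-1}
  force: 60

```text
schema error: expected keys ax, ay, az, dx, dy, dz, fingers
```

```bash
python3 -c "
from h import *
print(monitor.get_state()['tcp_pos'])
plan([BTN[0],BTN[1],.25],down(1.389),12)"
```

```text
[ 0.15965442 -0.65586536  0.20731889]
1 a [ 0.   -0.   -5.49] d [ 3.99 -5.52 -0.36]
2 a [ 0.   -0.   -5.49] d [ 4.5  -5.11 -0.36]
3 a [ 0.   -0.   -5.49] d [ 4.97 -4.65 -0.36]
4 a [ 0.   -0.   -5.49] d [ 5.39 -4.16 -0.36]
5 a [ 0.   -0.   -5.49] d [ 5.76 -3.62 -0.36]
6 a [ 0.   -0.   -5.49] d [ 6.09 -3.05 -0.36]
7 a [ 0.   -0.   -5.49] d [ 6.35 -2.46 -0.36]
8 a [ 0.   -0.   -5.49] d [ 6.56 -1.84 -0.36]
9 a [ 0.   -0.   -5.49] d [ 6.7  -1.2  -0.36]
10 a [ 0.   -0.   -5.49] d [ 6.79 -0.56 -0.36]
11 a [ 0.   -0.   -5.49] d [ 6.81  0.1  -0.36]
12 a [ 0.   -0.   -5.49] d [ 6.77  0.75 -0.36]
```

All seven keys are needed in every row.

>>> drive_tool:
  commands:
    - {"ax":0,"ay":0,"az":0,"dx":4.6,"dy":-4.2,"dz":-2.1,"fingers":-1}
    - {"ax":0,"ay":0,"az":0,"dx":4.6,"dy":-4.2,"dz":-2.1,"fingers":-1}
    - {"ax":0,"ay":0,"az":0,"dx":4.6,"dy":-4.2,"dz":-2.1,"fingers":-1}
    - {"ax":0,"ay":0,"az":0,"dx":4.6,"dy":-4.2,"dz":-2.1,"fingers":-1}
    - {"ax":0,"ay":0,"az":0,"dx":0,"dy":0,"dz":0,"fingers":-1}
  force: 60

```text
t: 2.22
tcp_pos: [0.2943, -0.4548, 0.2887]
eef_rot: [-3.141, -0.001, 0.237]
force: [0.0, -0.6, -0.9]
gripper_width: 0.0001
```

```bash
python3 -c "
from h import *
print(monitor.get_state()['tcp_pos'])
plan([BTN[0],BTN[1],.25],down(1.389),12)"
```

```text
[ 0.29425788 -0.45477181  0.28870794]
1 a [ 0.   -0.01 -5.5 ] d [ 2.5  -4.16  0.33]
2 a [ 0.   -0.01 -5.5 ] d [ 2.89 -3.9   0.33]
3 a [ 0.   -0.01 -5.5 ] d [ 3.25 -3.6   0.33]
4 a [ 0.   -0.01 -5.5 ] d [ 3.58 -3.28  0.33]
5 a [ 0.   -0.01 -5.5 ] d [ 3.87 -2.92  0.33]
6 a [ 0.   -0.01 -5.5 ] d [ 4.14 -2.53  0.33]
7 a [ 0.   -0.01 -5.5 ] d [ 4.36 -2.13  0.33]
8 a [ 0.   -0.01 -5.5 ] d [ 4.54 -1.7   0.33]
9 a [ 0.   -0.01 -5.5 ] d [ 4.68 -1.25  0.33]
10 a [ 0.   -0.01 -5.5 ] d [ 4.78 -0.8   0.32]
11 a [ 0.   -0.01 -5.5 ] d [ 4.84 -0.34  0.32]
12 a [ 0.   -0.01 -5.5 ] d [4.85 0.13 0.32]
```

>>> drive_tool:
  commands:
    - {"ax":0,"ay":0,"az":-5.5,"dx":2.5,"dy":-4.2,"dz":0.2,"fingers":-1}
    - {"ax":0,"ay":0,"az":-5.5,"dx":2.9,"dy":-3.9,"dz":0.2,"fingers":-1}
    - {"ax":0,"ay":0,"az":-5.5,"dx":3.3,"dy":-3.6,"dz":0.2,"fingers":-1}
    - {"ax":0,"ay":0,"az":-5.5,"dx":3.6,"dy":-3.3,"dz":0.2,"fingers":-1}
    - {"ax":0,"ay":0,"az":-5.5,"dx":3.9,"dy":-2.9,"dz":0.2,"fingers":-1}

```text
t: 2.85
tcp_pos: [0.3666, -0.2199, 0.2764]
eef_rot: [-3.139, -0.001, 0.726]
force: [1.1, -0.3, -0.1]
gripper_width: 0.0001
```

>>> drive_tool:
  commands:
    - {"ax":0,"ay":0,"az":-5.5,"dx":4.1,"dy":-2.5,"dz":0.2,"fingers":-1}
    - {"ax":0,"ay":0,"az":-5.5,"dx":4.4,"dy":-2.1,"dz":0.2,"fingers":-1}
    - {"ax":0,"ay":0,"az":-5.5,"dx":4.5,"dy":-1.7,"dz":0.2,"fingers":-1}
    - {"ax":0,"ay":0,"az":-5.5,"dx":4.7,"dy":-1.3,"dz":0.2,"fingers":-1}
    - {"ax":0,"ay":0,"az":-5.5,"dx":4.8,"dy":-0.8,"dz":0.2,"fingers":-1}

```text
t: 3.48
tcp_pos: [0.4372, 0.0168, 0.265]
eef_rot: [-3.14, -0.001, 1.218]
force: [-0.3, -0.5, 0.1]
gripper_width: -0.0
```

```bash
python3 -c "
from h import *
s=monitor.get_state();print(s['tcp_pos'],s['force'])
plan([BTN[0],BTN[1],.23],down(1.389),4)"
```

```text
[0.43721336 0.01683473 0.26500124] [-0.30532371 -0.47133155  0.06988532]
1 a [-0.02 -0.01 -2.45] d [2.23 0.01 0.88]
2 a [-0.02 -0.01 -2.45] d [2.23 0.11 0.88]
3 a [-0.02 -0.01 -2.45] d [2.22 0.2  0.88]
4 a [-0.02 -0.01 -2.45] d [2.21 0.3  0.88]
```

>>> drive_tool:
  commands:
    - {"ax":0,"ay":0,"az":-2.5,"dx":2.2,"dy":0,"dz":0.8,"fingers":-1}
    - {"ax":0,"ay":0,"az":-2.5,"dx":2.2,"dy":0.1,"dz":0.8,"fingers":-1}
    - {"ax":0,"ay":0,"az":-2.5,"dx":2.2,"dy":0.2,"dz":0.8,"fingers":-1}
    - {"ax":0,"ay":0,"az":-2.5,"dx":2.2,"dy":0.3,"dz":0.8,"fingers":-1}
    - {"ax":0,"ay":0,"az":0,"dx":0,"dy":0,"dz":0,"fingers":-1}

```text
t: 4.1
tcp_pos: [0.4699, 0.1025, 0.2294]
eef_rot: [-3.137, 0.001, 1.401]
force: [0.2, -1.0, 0.4]
gripper_width: 0.0003
```

```bash
python3 -c "
from h import *
s=monitor.get_state();print(s['tcp_pos'],s['force'],s['moment'])
plan([BTN[0],BTN[1],.185],down(1.389),3)"
```

```text
[0.46987128 0.10254539 0.22935885] [ 0.20178226 -0.96746671  0.44929023] [ 0.00890201 -0.03060729  0.0130294 ]
1 a [-0.08  0.02  0.23] d [-0.07 -0.03  1.48]
2 a [-0.08  0.02  0.23] d [-0.07 -0.03  1.48]
3 a [-0.08  0.02  0.23] d [-0.07 -0.03  1.48]
```

>>> drive_tool:
  commands:
    - {"ax":-0.1,"ay":0,"az":0.2,"dx":-0.07,"dy":-0.03,"dz":1.5,"fingers":-1}
    - {"ax":-0.1,"ay":0,"az":0.2,"dx":-0.07,"dy":-0.03,"dz":1.5,"fingers":-1}
    - {"ax":0,"ay":0,"az":0.2,"dx":-0.07,"dy":-0.03,"dz":1.2,"fingers":-1}
    - {"ax":0,"ay":0,"az":0,"dx":0,"dy":0,"dz":0.1,"fingers":-1}
    - {"ax":0,"ay":0,"az":0,"dx":0,"dy":0,"dz":0,"fingers":-1}

```text
t: 4.72
tcp_pos: [0.4681, 0.098, 0.1829]
eef_rot: [-3.141, 0.002, 1.386]
force: [-0.2, 0.6, -0.1]
gripper_width: -0.0001
```

```bash
python3 - <<'E'
from h import *
s=monitor.get_state();print(s['tcp_pos'],s['force'],s['moment'])
p=viewer.camera("scene"); X=[[*BTN,.177],[*HND,.167],s['tcp_pos']]
print(proj(p,X)); cv2.imwrite("pics/press.png",cv2.resize(p["img"][180:300,180:320],None,fx=5,fy=5))
E
```

```text
[0.46813203 0.09797526 0.18289356] [-0.21811596  0.57000034 -0.07746609] [ 0.01538839 -0.04888545 -0.04266077]
[[241.7173537  249.09785861]
 [249.94053132 228.08938224]
 [242.51358367 248.8065597 ]]
```

View pics/press.png

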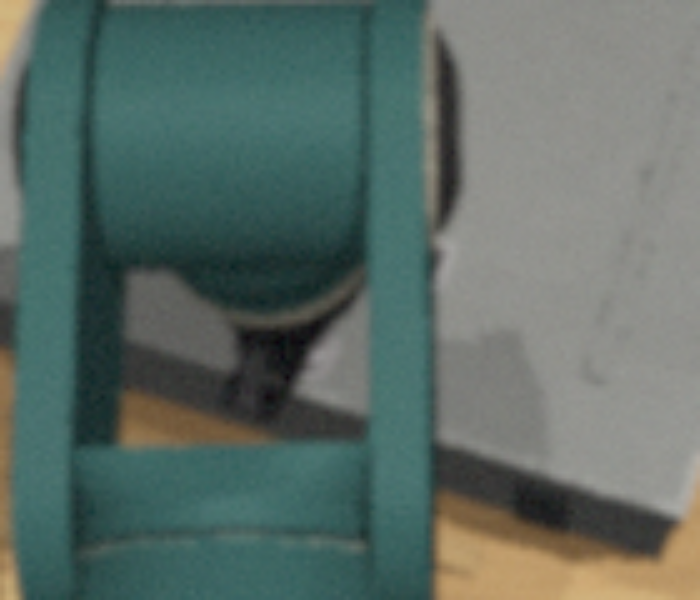

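The picture shows the wrist over the front of the lid, with the arm hiding the button. The fingers show at about (264,232), and the TCP projects to (249,242), which is on the button. Next I'll press in small steps.

>>> drive_tool:
  commands:
    - {"ax":0,"ay":0,"az":0,"dx":0.2,"dy":0,"dz":0.3,"fingers":-1}
    - {"ax":0,"ay":0,"az":0,"dx":0,"dy":0,"dz":0.2,"fingers":-1}
    - {"ax":0,"ay":0,"az":0,"dx":0,"dy":0,"dz":0.1,"fingers":-1}

```text
t: 5.15
tcp_pos: [0.4689, 0.1003, 0.1774]
eef_rot: [3.141, 0.001, 1.386]
force: [0.4, -0.3, -0.2]
gripper_width: -0.0001
```

>>> drive_tool:
  commands:
    - {"ax":0,"ay":0,"az":0,"dx":0,"dy":0,"dz":0.15,"fingers":-1}
    - {"ax":0,"ay":0,"az":0,"dx":0,"dy":0,"dz":0.1,"fingers":-1}

```text
t: 5.4
tcp_pos: [0.4689, 0.1003, 0.1748]
eef_rot: [3.141, 0.001, 1.386]
force: [0.2, 0.0, 0.9]
gripper_width: -0.0001
```

>>> drive_tool:
  commands:
    - {"ax":0,"ay":0,"az":0,"dx":0,"dy":0,"dz":0.1,"fingers":-1}
    - {"ax":0,"ay":0,"az":0,"dx":0,"dy":0,"dz":0.1,"fingers":-1}

```text
t: 5.65
tcp_pos: [0.4689, 0.1003, 0.1727]
eef_rot: [3.141, 0.001, 1.386]
force: [-0.6, 0.2, -0.3]
gripper_width: -0.0002
```

>>> drive_tool:
  commands:
    - {"ax":0,"ay":0,"az":0,"dx":0,"dy":0,"dz":0.1,"fingers":-1}

```text
t: 5.78
tcp_pos: [0.4689, 0.1003, 0.1717]
eef_rot: [3.141, 0.001, 1.386]
force: [0.5, 0.1, 0.2]
gripper_width: -0.0001
```

>>> drive_tool:
  commands:
    - {"ax":0,"ay":0,"az":0,"dx":0,"dy":0,"dz":0.1,"fingers":-1}

```text
t: 5.9
tcp_pos: [0.4689, 0.1003, 0.1706]
eef_rot: [3.141, 0.001, 1.386]
force: [0.2, 0.0, 0.2]
gripper_width: 0.0005
```

```bash
python3 - <<'E'
from h import *
s=monitor.get_state();print(s['tcp_pos'],s['force'],s['moment'])
p=viewer.camera("top"); X=[[*BTN,.177],[*HND,.167],s['tcp_pos']]
print(proj(p,X)); cv2.imwrite("pics/press2.png",cv2.resize(p["img"][180:300,180:320],None,fx=5,fy=5))
E
```

```text
[0.46893598 0.10028728 0.17057675] [0.24504356 0.02692843 0.20207714] [0.08390619 0.00678534 0.04374792]
[[233.54915514 251.03103505]
 [239.5453361  224.34580541]
 [233.99576405 250.71153225]]
```

View pics/press2.png

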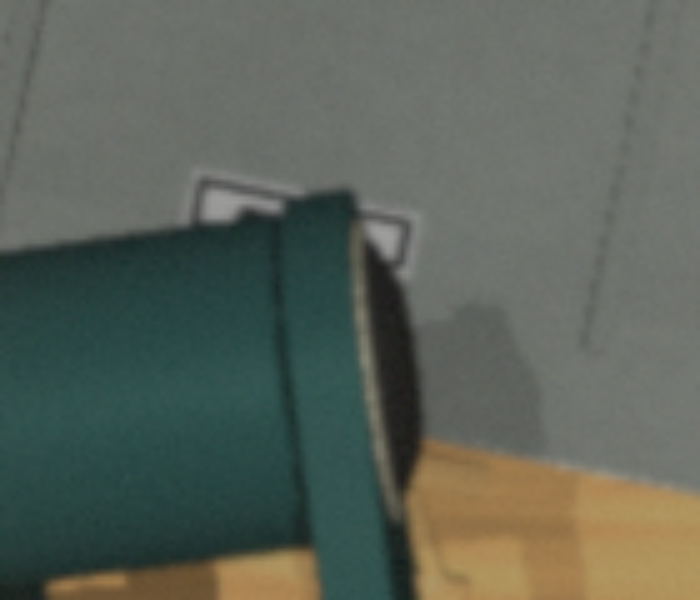

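The wrist covers the button. The bar's ends show at about (218,222) and (227,260), still sunk, and no contact force so far. I'll keep going down 1 mm at a time.

>>> drive_tool:
  commands:
    - {"ax":0,"ay":0,"az":0,"dx":0,"dy":0,"dz":0.1,"fingers":-1}

```text
t: 6.08
tcp_pos: [0.4689, 0.1003, 0.1694]
eef_rot: [3.141, 0.001, 1.386]
force: [-0.7, 0.0, -0.2]
gripper_width: 0.0002
```

>>> drive_tool:
  commands:
    - {"ax":0,"ay":0,"az":0,"dx":0,"dy":0,"dz":0.1,"fingers":-1}

```text
t: 6.2
tcp_pos: [0.4689, 0.1003, 0.1684]
eef_rot: [3.141, 0.001, 1.386]
force: [0.0, 0.5, 0.5]
gripper_width: 0.0002
```

>>> drive_tool:
  commands:
    - {"ax":0,"ay":0,"az":0,"dx":0,"dy":0,"dz":0.1,"fingers":-1}

```text
t: 6.32
tcp_pos: [0.4689, 0.1003, 0.1673]
eef_rot: [3.141, 0.001, 1.386]
force: [0.5, -0.0, 0.2]
gripper_width: 0.0001
```

>>> drive_tool:
  commands:
    - {"ax":0,"ay":0,"az":0,"dx":0,"dy":0,"dz":0.1,"fingers":-1}

```text
t: 6.45
tcp_pos: [0.4689, 0.1003, 0.1662]
eef_rot: [3.141, 0.001, 1.386]
force: [0.1, 0.7, 0.1]
gripper_width: 0.0002
```

>>> drive_tool:
  commands:
    - {"ax":0,"ay":0,"az":0,"dx":0,"dy":0,"dz":0.1,"fingers":-1}

```text
t: 6.58
tcp_pos: [0.4689, 0.1003, 0.1651]
eef_rot: [3.141, 0.001, 1.386]
force: [-0.1, -0.2, -0.5]
gripper_width: 0.0
```

```bash
python3 - <<'E'
from h import *
s=monitor.get_state();print(s)
p=viewer.camera("scene"); X=[[*BTN,.177],[*HND,.167],s['tcp_pos']]
print(proj(p,X)); cv2.imwrite("pics/press3.png",cv2.resize(p["img"][180:300,180:320],None,fx=5,fy=5))
for r in range(240,272,4): print([ '%.3f'%bydepth(p,r,c)[2] for c in range(215,262,4)])
E
```

```text
{'t': 6.575, 'qpos': array([ 1.58315736e-01, -3.07530633e-01,  1.90337358e+00, -1.28677224e-03,
        1.54595483e+00,  3.42878558e-01]), 'joint_velocities': array([-4.84044351e-04,  1.32030011e-03,  1.13744343e-02, -2.03083398e-04,
       -1.29054620e-02,  1.40534387e-05]), 'joint_torque': array([-1.22252895e-03, -3.70788288e+01, -6.30262899e+01, -6.26490641e-03,
        3.98571719e-02, -1.90065589e-05]), 'tcp_pos': array([0.46890358, 0.10027559, 0.1651237 ]), 'eef_rot': array([3.14135339e+00, 1.28046137e-03, 1.38626545e+00]), 'force': array([-0.06096298, -0.20405159, -0.50882259]), 'moment': array([ 0.02012232, -0.02333443,  0.07002847]), 'gripper_width': 2.857802616371314e-07}
[[241.7173537  249.09785861]
 [249.94053132 228.08938224]
 [242.22122117 250.08223029]]
['0.167', '0.396', '0.427', '0.428', '0.435', '0.432', '0.424', '0.403', '0.384', '0.329', '0.531', '0.531']
['0.164', '0.167', '0.381', '0.394', '0.397', '0.397', '0.392', '0.379', '0.335', '0.165', '0.530', '0.531']
['0.164', '0.167', '0.165', '0.306', '0.330', '0.335', '0.331', '0.320', '0.165', '0.168', '0.529', '0.530']
['0.150', '0.168', '0.164', '0.165', '0.300', '0.304', '0.248', '0.175', '0.162', '0.168', '0.534', '0.531']
['0.079', '0.097', '0.116', '0.278', '0.289', '0.277', '0.255', '0.168', '0.165', '0.165', '0.527', '0.531']
['0.014', '0.031', '0.054', '0.285', '0.289', '0.276', '0.146', '0.161', '0.167', '0.164', '0.532', '0.530']
['-0.000', '0.001', '-0.001', '0.005', '0.281', '0.049', '0.075', '0.094', '0.110', '0.144', '0.529', '0.532']
['-0.007', '-0.006', '0.000', '-0.002', '0.006', '-0.002', '0.008', '0.034', '0.054', '0.072', '0.532', '0.529']
```

View pics/press3.png

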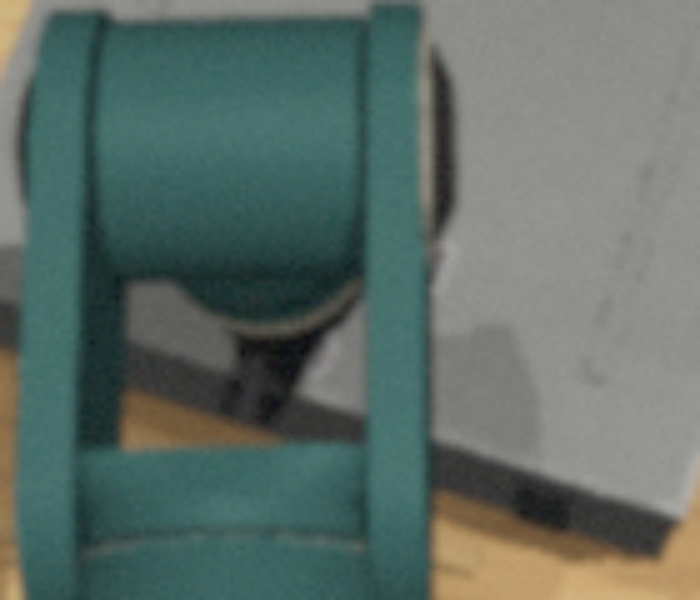

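The wrist still hides the button and nothing has touched. The cameras triangulate the button top consistently at 0.177, so the fingertips are probably a little shorter than the TCP when shut. I'll continue in 1 mm steps, watching the force.

>>> drive_tool:
  commands:
    - {"ax":0,"ay":0,"az":0,"dx":0,"dy":0,"dz":0.1,"fingers":-1}

```text
t: 6.75
tcp_pos: [0.4689, 0.1003, 0.164]
eef_rot: [3.141, 0.001, 1.386]
force: [-0.0, -0.6, 0.3]
gripper_width: 0.0
```

>>> drive_tool:
  commands:
    - {"ax":0,"ay":0,"az":0,"dx":0,"dy":0,"dz":0.1,"fingers":-1}

```text
t: 6.88
tcp_pos: [0.4689, 0.1003, 0.1629]
eef_rot: [3.141, 0.001, 1.386]
force: [-0.1, -0.2, -0.6]
gripper_width: 0.0001
```

>>> drive_tool:
  commands:
    - {"ax":0,"ay":0,"az":0,"dx":0,"dy":0,"dz":0.1,"fingers":-1}

```text
t: 7.0
tcp_pos: [0.4689, 0.1003, 0.1618]
eef_rot: [3.141, 0.001, 1.386]
force: [0.4, 0.2, 0.4]
gripper_width: -0.0001
```

>>> drive_tool:
  commands:
    - {"ax":0,"ay":0,"az":0,"dx":0,"dy":0,"dz":-5,"fingers":-1}
    - {"ax":0,"ay":0,"az":0,"dx":0,"dy":0,"dz":-5,"fingers":-1}
    - {"ax":0,"ay":-10,"az":0,"dx":0,"dy":0,"dz":0,"fingers":-1}
    - {"ax":0,"ay":-10,"az":0,"dx":0,"dy":0,"dz":0,"fingers":-1}
    - {"ax":0,"ay":-10,"az":0,"dx":0,"dy":0,"dz":0,"fingers":-1}

```text
t: 7.62
tcp_pos: [0.4692, 0.0984, 0.2675]
eef_rot: [3.135, 0.536, 1.377]
force: [-0.5, -1.0, 0.2]
gripper_width: -0.0003
```

>>> drive_tool:
  commands:
    - {"ax":0,"ay":-10,"az":0,"dx":0,"dy":0,"dz":0,"fingers":-1}
    - {"ax":0,"ay":-10,"az":0,"dx":0,"dy":0,"dz":0,"fingers":-1}
    - {"ax":0,"ay":0,"az":0,"dx":0,"dy":0,"dz":0,"fingers":-1}

```text
t: 8.0
tcp_pos: [0.4696, 0.1007, 0.2664]
eef_rot: [3.133, 0.899, 1.378]
force: [-0.8, -0.6, -0.7]
gripper_width: -0.0002
```

```bash
python3 - <<'E'
from h import *
s=monitor.get_state();print(s['tcp_pos'],s['eef_rot'],s['force'])
R=Rst(s).as_matrix()
for n in ("scene","top"):
    p=viewer.camera(n); X=[s['tcp_pos']-R[:,2]*d for d in (0,.019,.073,.15)]
    q=proj(p,X);print(q)
    im=p["img"].copy()
    for a in q: cv2.circle(im,tuple(int(round(v)) for v in a),1,(0,0,255),-1)
    c,r=q[0].astype(int)
    cv2.imwrite(f"pics/tilt_{n}.png",cv2.resize(np.hstack([x[max(0,r-70):r+70,max(0,c-70):c+70] for x in (p["img"],im)]),None,fx=2.8,fy=2.8))
    print(bydepth(p,*q[0][::-1]))
E
```

```text
[0.46955801 0.10067566 0.26643384] [3.13290772 0.89914424 1.3779061 ] [-0.76329166 -0.58332676 -0.70950701]
[[238.51591624 239.35102726]
 [231.85526424 236.03315886]
 [212.21572177 226.25000237]
 [182.25116744 211.32325074]]
[0.49503752 0.11395136 0.16471824]
[[228.103363   252.40915734]
 [219.87654629 251.11408565]
 [195.29956289 247.21108129]
 [156.99639189 241.023363  ]]
[0.46479765 0.11347999 0.16874768]
```

View pics/tilt_scene.png

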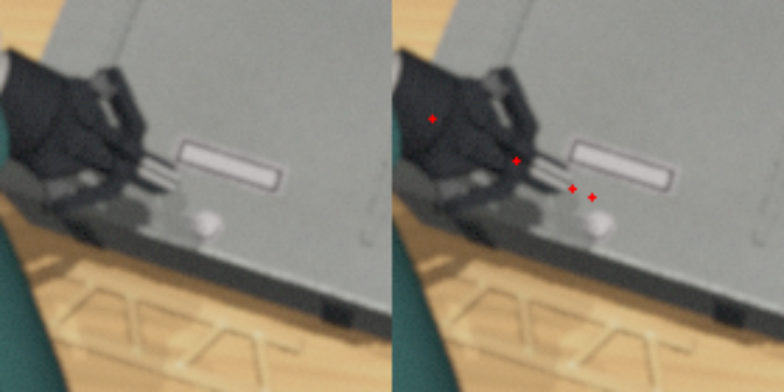

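View pics/tilt_top.png

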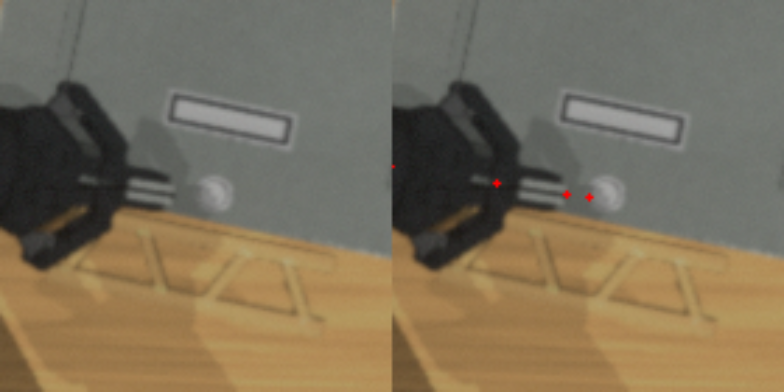

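The shut fingers end near the point marked 19 mm behind the reported TCP, around (251,220) in the top view. I'll triangulate the real tip.

```bash
python3 - <<'E'
from h import *
np.set_printoptions(precision=4,suppress=True)
s=monitor.get_state();R=Rst(s).as_matrix()
ims=[];ps={}
for n in ("scene","top"):
    p=viewer.camera(n);ps[n]=p
    q=proj(p,[s['tcp_pos']-R[:,2]*.019])[0].astype(int); c,r=q; print(n,c-25,r-25)
    ims.append(cv2.resize(p["img"][r-25:r+25,c-25:c+25],None,fx=8,fy=8,interpolation=cv2.INTER_CUBIC))
cv2.imwrite("pics/tipz.png",np.hstack(ims))
def tri(a,b):
    A=[]
    M=[]
    y=[]
    for n,(c,r) in (("scene",a),("top",b)):
        p=ps[n]; d=np.array(p["R"]).T@ray(p,r,c); d/=np.linalg.norm(d); o=-np.array(p["R"]).T@p["t"]
        Q=np.eye(3)-np.outer(d,d); M.append(Q); y.append(Q@o)
    X=np.linalg.lstsq(np.vstack(M),np.hstack(y),rcond=None)[0]
    return X
X=tri((231.2,233.3),(220.1,251.3)); print(X, R.T@(X-s['tcp_pos']))
E
```

```text
scene 207 210
top 195 226
[0.4729 0.1132 0.299 ] [-0.015   0.0008 -0.0297]
```

View pics/tipz.png

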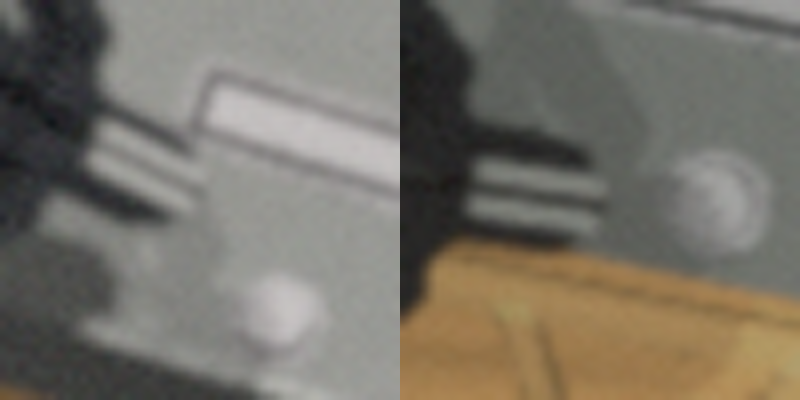

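```bash
python3 - <<'E'
from h import *
from scipy.optimize import least_squares
np.set_printoptions(precision=4,suppress=True)
s=monitor.get_state();R=Rst(s).as_matrix()
print(R)
obs={}
ps={n:viewer.camera(n) for n in("scene","top")}
px={"scene":(231.7,232.5),"top":(220.7,250.6)}
for xo in (-.015,-.011,-.007,.011):
    f=lambda v:np.hstack([proj(ps[n],s['tcp_pos']+R@[xo,v[0],v[1]])[0]-px[n] for n in px])
    o=least_squares(f,[0,-.01]); print(xo,o.x,o.fun)
    for n in px:
        f=lambda v:proj(ps[n],s['tcp_pos']+R@[xo,v[0],v[1]])[0]-px[n]
        print("  ",n,least_squares(f,[0,-.01]).x)
E
```

```text
[[ 0.1263  0.9821 -0.1397]
 [ 0.6153 -0.188  -0.7656]
 [-0.7781  0.0108 -0.628 ]]
-0.015 [ 0.0024 -0.0293] [ 0.8306  0.2253 -0.7418 -0.087 ]
   scene [ 0.002  -0.0314]
   top [ 0.0025 -0.0276]
-0.011 [ 0.0026 -0.027 ] [ 0.7397  0.568  -0.76   -0.3937]
   scene [ 0.003  -0.0293]
   top [ 0.0021 -0.0252]
-0.007 [ 0.0028 -0.0248] [ 0.65    0.907  -0.7777 -0.6979]
   scene [ 0.004  -0.0272]
   top [ 0.0017 -0.0228]
0.011 [ 0.0037 -0.0148] [ 0.2605  2.3882 -0.8505 -2.0365]
   scene [ 0.0084 -0.0176]
   top [ 0.    -0.012]
```

The real tip is about 25 mm behind the reported TCP, along the tool axis. I'll go back upright and press again, expecting contact at a TCP height of about 0.152.

>>> drive_tool:
  commands:
    - {"ax":0,"ay":10.3,"az":0,"dx":0,"dy":0,"dz":0,"fingers":-1}
    - {"ax":0,"ay":10.3,"az":0,"dx":0,"dy":0,"dz":0,"fingers":-1}
    - {"ax":0,"ay":10.3,"az":0,"dx":0,"dy":0,"dz":0,"fingers":-1}
    - {"ax":0,"ay":10.3,"az":0,"dx":0,"dy":0,"dz":0,"fingers":-1}
    - {"ax":0,"ay":10.3,"az":0,"dx":0,"dy":0,"dz":0,"fingers":-1}

```text
t: 8.93
tcp_pos: [0.4704, 0.1001, 0.2749]
eef_rot: [3.119, -0.039, 1.382]
force: [0.3, -1.0, -0.1]
gripper_width: -0.0001
```

```bash
python3 -c "
from h import *
s=monitor.get_state();print(s['tcp_pos'],s['force'],s['eef_rot'])
plan([BTN[0],BTN[1],.165],down(1.389),4)"
```

```text
[0.47041963 0.1001329  0.27487226] [ 0.27985065 -0.98809622 -0.14679233] [ 3.11929367 -0.03947203  1.38208121]
1 a [ 0.32 -0.56 -0.11] d [-0.11 -0.11  2.74]
2 a [ 0.32 -0.56 -0.11] d [-0.08 -0.09  2.74]
3 a [ 0.32 -0.56 -0.11] d [-0.05 -0.08  2.75]
4 a [ 0.32 -0.56 -0.11] d [-0.03 -0.06  2.75]
```

>>> drive_tool:
  commands:
    - {"ax":0.3,"ay":-0.6,"az":-0.1,"dx":-0.1,"dy":-0.1,"dz":2.7,"fingers":-1}
    - {"ax":0.3,"ay":-0.6,"az":-0.1,"dx":-0.1,"dy":-0.1,"dz":2.7,"fingers":-1}
    - {"ax":0.3,"ay":-0.6,"az":-0.1,"dx":0,"dy":0,"dz":2.7,"fingers":-1}
    - {"ax":0.3,"ay":-0.5,"az":-0.1,"dx":0,"dy":0,"dz":2.5,"fingers":-1}
    - {"ax":0,"ay":0,"az":0,"dx":0,"dy":0,"dz":0,"fingers":-1}

```text
t: 9.55
tcp_pos: [0.4716, 0.0968, 0.1726]
eef_rot: [3.126, -0.009, 1.378]
force: [0.2, -0.6, -1.3]
gripper_width: 0.0
```

```bash
python3 -c "
from h import *
s=monitor.get_state();print(s['tcp_pos'],s['force'],s['eef_rot'])
plan([BTN[0],BTN[1],.160],down(1.389),3)"
```

```text
[0.47159353 0.09680098 0.17257083] [ 0.22852689 -0.6087886  -1.25384067] [ 3.12613762 -0.00933043  1.37809268]
1 a [ 0.3  -0.18 -0.21] d [ 0.1  -0.13  0.42]
2 a [ 0.3  -0.18 -0.21] d [ 0.1  -0.13  0.42]
3 a [ 0.3  -0.18 -0.21] d [ 0.1  -0.13  0.42]
```

>>> drive_tool:
  commands:
    - {"ax":0.3,"ay":-0.2,"az":-0.2,"dx":0.1,"dy":-0.1,"dz":0.4,"fingers":-1}
    - {"ax":0.3,"ay":-0.2,"az":-0.2,"dx":0.1,"dy":-0.1,"dz":0.4,"fingers":-1}
    - {"ax":0.3,"ay":-0.2,"az":-0.2,"dx":0.1,"dy":-0.1,"dz":0.2,"fingers":-1}
    - {"ax":0,"ay":0,"az":0,"dx":0,"dy":0,"dz":0.1,"fingers":-1}
    - {"ax":0,"ay":0,"az":0,"dx":0,"dy":0,"dz":0.1,"fingers":-1}

```text
t: 10.18
tcp_pos: [0.4703, 0.1009, 0.1629]
eef_rot: [3.139, 0.0, 1.389]
force: [-0.4, -0.3, -0.1]
gripper_width: 0.0002
```

>>> drive_tool:
  commands:
    - {"ax":0,"ay":0,"az":0,"dx":0,"dy":0,"dz":0.1,"fingers":-1}
    - {"ax":0,"ay":0,"az":0,"dx":0,"dy":0,"dz":0.1,"fingers":-1}

```text
t: 10.42
tcp_pos: [0.4704, 0.1009, 0.161]
eef_rot: [3.139, -0.0, 1.389]
force: [0.3, -0.2, 0.1]
gripper_width: 0.0
```

>>> drive_tool:
  commands:
    - {"ax":0,"ay":0,"az":0,"dx":0,"dy":0,"dz":0.1,"fingers":-1}
    - {"ax":0,"ay":0,"az":0,"dx":0,"dy":0,"dz":0.1,"fingers":-1}

```text
t: 10.68
tcp_pos: [0.4704, 0.1008, 0.1588]
eef_rot: [3.139, -0.0, 1.389]
force: [0.6, 0.6, 0.2]
gripper_width: 0.0001
```

>>> drive_tool:
  commands:
    - {"ax":0,"ay":0,"az":0,"dx":0,"dy":0,"dz":0.1,"fingers":-1}
    - {"ax":0,"ay":0,"az":0,"dx":0,"dy":0,"dz":0.1,"fingers":-1}

```text
t: 10.92
tcp_pos: [0.4704, 0.1008, 0.1567]
eef_rot: [3.139, -0.0, 1.389]
force: [0.2, 0.3, 0.2]
gripper_width: -0.0003
```

>>> drive_tool:
  commands:
    - {"ax":0,"ay":0,"az":0,"dx":0,"dy":0,"dz":0.1,"fingers":-1}
    - {"ax":0,"ay":0,"az":0,"dx":0,"dy":0,"dz":0.1,"fingers":-1}

```text
t: 11.18
tcp_pos: [0.4704, 0.1008, 0.1545]
eef_rot: [3.139, -0.0, 1.389]
force: [0.6, 0.7, -0.1]
gripper_width: -0.0002
```

>>> drive_tool:
  commands:
    - {"ax":0,"ay":0,"az":0,"dx":0,"dy":0,"dz":0.1,"fingers":-1}

```text
t: 11.3
tcp_pos: [0.4704, 0.1008, 0.1534]
eef_rot: [3.139, -0.0, 1.389]
force: [0.7, 0.0, 0.7]
gripper_width: 0.0001
```

>>> drive_tool:
  commands:
    - {"ax":0,"ay":0,"az":0,"dx":0,"dy":0,"dz":0.1,"fingers":-1}

```text
t: 11.42
tcp_pos: [0.4704, 0.1009, 0.1527]
eef_rot: [3.139, -0.0, 1.389]
force: [-2.3, -0.3, 7.3]
gripper_width: -0.0
```

>>> drive_tool:
  commands:
    - {"ax":0,"ay":0,"az":0,"dx":0,"dy":0,"dz":0.1,"fingers":-1}

```text
t: 11.55
tcp_pos: [0.4705, 0.1009, 0.1523]
eef_rot: [3.138, -0.0, 1.389]
force: [-4.6, -1.5, 7.8]
gripper_width: 0.0004
```

>>> drive_tool:
  commands:
    - {"ax":0,"ay":0,"az":0,"dx":0,"dy":0,"dz":0.1,"fingers":-1}

```text
t: 11.68
tcp_pos: [0.4705, 0.1008, 0.1521]
eef_rot: [3.138, -0.0, 1.389]
force: [-4.2, -0.5, 7.7]
gripper_width: -0.0003
```

>>> drive_tool:
  commands:
    - {"ax":0,"ay":0,"az":0,"dx":0,"dy":0,"dz":0.1,"fingers":-1}

```text
t: 11.8
tcp_pos: [0.4705, 0.1008, 0.1519]
eef_rot: [3.137, -0.001, 1.389]
force: [-4.3, -0.4, 8.7]
gripper_width: 0.0004
```

```bash
python3 - <<'E'
from h import *
s=monitor.get_state();print(s['tcp_pos'],s['force'],s['moment'],s['joint_torque'])
ims=[]
for n in ("scene","top"):
    p=viewer.camera(n); ims.append(cv2.resize(p["img"][190:290,190:290],None,fx=4,fy=4,interpolation=cv2.INTER_CUBIC))
cv2.imwrite("pics/press4.png",np.hstack(ims))
E
```

```text
[0.47051787 0.10084185 0.15185443] [-4.2721611  -0.44343084  8.69249298] [-0.0732888   0.80191779  0.01365346] [-8.70252773e-02 -3.31567132e+01 -5.95439065e+01  1.64982100e-02
 -1.36473734e+00  2.61496454e-03]
```

View pics/press4.png

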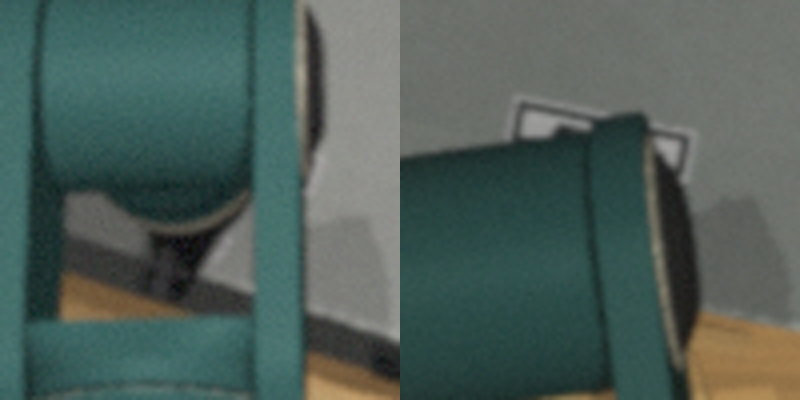

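The handle is still sunk (slot visible in the top view at about (223,222) to (232,262)). Contact is at 8.7 N with a sideways component, so the tip probably sits off-centre: vision put it about 3 mm to +x. I'll back off, shift 4 mm in -x and retry.

>>> drive_tool:
  commands:
    - {"ax":0,"ay":0,"az":0,"dx":0,"dy":0,"dz":-0.4,"fingers":-1}
    - {"ax":0.2,"ay":0,"az":0,"dx":0,"dy":-0.45,"dz":0,"fingers":-1}
    - {"ax":0,"ay":0,"az":0,"dx":0,"dy":0,"dz":0,"fingers":-1}

```text
t: 12.28
tcp_pos: [0.4658, 0.1017, 0.156]
eef_rot: [3.141, -0.001, 1.389]
force: [-0.4, -0.9, 0.0]
gripper_width: -0.0002
```

>>> drive_tool:
  commands:
    - {"ax":0,"ay":0,"az":0,"dx":0,"dy":0,"dz":0.2,"fingers":-1}
    - {"ax":0,"ay":0,"az":0,"dx":0,"dy":0,"dz":0.1,"fingers":-1}

```text
t: 12.52
tcp_pos: [0.4657, 0.1017, 0.1525]
eef_rot: [3.141, -0.001, 1.389]
force: [-0.8, 0.2, 1.7]
gripper_width: 0.0004
```

>>> drive_tool:
  commands:
    - {"ax":0,"ay":0,"az":0,"dx":0,"dy":0,"dz":0.1,"fingers":-1}

```text
t: 12.65
tcp_pos: [0.4657, 0.1017, 0.1518]
eef_rot: [3.141, -0.001, 1.389]
force: [-3.2, -1.1, 8.6]
gripper_width: -0.0003
```

```bash
python3 - <<'E'
from h import *
np.set_printoptions(precision=4,suppress=True)
s0=monitor.get_state()
for i in range(4):
    p=viewer.camera("top"); s=monitor.get_state(); print(s['t'],s['tcp_pos'],s['force'],s['moment'])
ims=[]
# bar depth visible region
print(bydepth(p,219,226),bydepth(p,221,228), bydepth(p,229,258))
E
```

```text
12.7 [0.4657 0.1017 0.1518] [-2.1337 -0.3208  7.2122] [-0.0657  0.5547  0.0369]
12.75 [0.4657 0.1018 0.152 ] [-3.2684  0.2058  6.0384] [-0.141   0.5373  0.028 ]
12.8 [0.4657 0.1018 0.152 ] [-2.4755  0.0345  5.8305] [-0.0979  0.537   0.0111]
12.85 [0.4657 0.1017 0.152 ] [-2.7133 -0.3217  6.7436] [-0.0337  0.4927 -0.0205]
[0.5385 0.12   0.1688] [0.5341 0.1155 0.1684] [0.5178 0.0484 0.1705]
```

The contact is rigid at TCP z = 0.152, with no button travel at about 6 N. To tell button from lid, I'll probe bare lid 40 mm to the side. A contact at about 0.140 there would mean that spot is the button.

>>> drive_tool:
  commands:
    - {"ax":0,"ay":0,"az":0,"dx":0,"dy":0,"dz":-1.0,"fingers":-1}
    - {"ax":0,"ay":0,"az":0,"dx":-3.5,"dy":0,"dz":0,"fingers":-1}
    - {"ax":0,"ay":0,"az":0,"dx":0,"dy":0,"dz":0,"fingers":-1}
    - {"ax":0,"ay":0,"az":0,"dx":0,"dy":0,"dz":0.6,"fingers":-1}
    - {"ax":0,"ay":0,"az":0,"dx":0,"dy":0,"dz":0.2,"fingers":-1}

```text
t: 13.48
tcp_pos: [0.4598, 0.0674, 0.1553]
eef_rot: [3.14, -0.001, 1.39]
force: [-0.2, 0.1, -0.2]
gripper_width: -0.0003
```

>>> drive_tool:
  commands:
    - {"ax":0,"ay":0,"az":0,"dx":0,"dy":0,"dz":0.1,"fingers":-1}
    - {"ax":0,"ay":0,"az":0,"dx":0,"dy":0,"dz":0.1,"fingers":-1}

```text
t: 13.72
tcp_pos: [0.4598, 0.068, 0.1529]
eef_rot: [3.14, -0.001, 1.391]
force: [0.0, -0.1, 0.3]
gripper_width: -0.0002
```

>>> drive_tool:
  commands:
    - {"ax":0,"ay":0,"az":0,"dx":0,"dy":0,"dz":0.1,"fingers":-1}
    - {"ax":0,"ay":0,"az":0,"dx":0,"dy":0,"dz":0.1,"fingers":-1}

```text
t: 13.98
tcp_pos: [0.4598, 0.0682, 0.1507]
eef_rot: [3.141, -0.001, 1.391]
force: [0.4, -0.7, 0.8]
gripper_width: 0.0001
```

>>> drive_tool:
  commands:
    - {"ax":0,"ay":0,"az":0,"dx":0,"dy":0,"dz":0.1,"fingers":-1}
    - {"ax":0,"ay":0,"az":0,"dx":0,"dy":0,"dz":0.1,"fingers":-1}

```text
t: 14.22
tcp_pos: [0.4598, 0.0683, 0.1486]
eef_rot: [3.141, -0.001, 1.391]
force: [-1.4, 0.7, 0.6]
gripper_width: 0.0001
```

>>> drive_tool:
  commands:
    - {"ax":0,"ay":0,"az":0,"dx":0,"dy":0,"dz":0.1,"fingers":-1}
    - {"ax":0,"ay":0,"az":0,"dx":0,"dy":0,"dz":0.1,"fingers":-1}

```text
t: 14.48
tcp_pos: [0.4598, 0.0682, 0.1465]
eef_rot: [3.141, -0.001, 1.391]
force: [-0.2, -1.0, 0.1]
gripper_width: -0.0
```

>>> drive_tool:
  commands:
    - {"ax":0,"ay":0,"az":0,"dx":0,"dy":0,"dz":0.1,"fingers":-1}
    - {"ax":0,"ay":0,"az":0,"dx":0,"dy":0,"dz":0.1,"fingers":-1}

```text
t: 14.72
tcp_pos: [0.4598, 0.0682, 0.1444]
eef_rot: [3.141, -0.001, 1.391]
force: [1.1, 0.2, -0.6]
gripper_width: -0.0001
```

>>> drive_tool:
  commands:
    - {"ax":0,"ay":0,"az":0,"dx":0,"dy":0,"dz":0.1,"fingers":-1}
    - {"ax":0,"ay":0,"az":0,"dx":0,"dy":0,"dz":0.1,"fingers":-1}

```text
t: 14.98
tcp_pos: [0.4598, 0.0682, 0.1423]
eef_rot: [3.14, -0.001, 1.391]
force: [0.2, 0.8, 0.4]
gripper_width: 0.0001
```

>>> drive_tool:
  commands:
    - {"ax":0,"ay":0,"az":0,"dx":0,"dy":0,"dz":0.1,"fingers":-1}
    - {"ax":0,"ay":0,"az":0,"dx":0,"dy":0,"dz":0.1,"fingers":-1}

```text
t: 15.22
tcp_pos: [0.4599, 0.0682, 0.1409]
eef_rot: [3.14, -0.001, 1.391]
force: [-5.3, -1.5, 13.8]
gripper_width: 0.0001
```

>>> drive_tool:
  commands:
    - {"ax":0,"ay":0,"az":0,"dx":0,"dy":0,"dz":0.1,"fingers":-1}

```text
t: 15.35
tcp_pos: [0.46, 0.0682, 0.1409]
eef_rot: [3.14, -0.001, 1.391]
force: [-7.2, -0.2, 13.0]
gripper_width: -0.0001
```

>>> drive_tool:
  commands:
    - {"ax":0,"ay":0,"az":0,"dx":0,"dy":0,"dz":0.1,"fingers":-1}

```text
t: 15.48
tcp_pos: [0.46, 0.0682, 0.1409]
eef_rot: [3.139, -0.001, 1.391]
force: [-5.7, -0.7, 11.9]
gripper_width: 0.0001
```

>>> drive_tool:
  commands:
    - {"ax":0,"ay":0,"az":0,"dx":0,"dy":0,"dz":0.1,"fingers":-1}

```text
t: 15.6
tcp_pos: [0.46, 0.0682, 0.1409]
eef_rot: [3.139, -0.001, 1.391]
force: [-5.7, -0.7, 10.1]
gripper_width: 0.0001
```

The lid contacts at TCP z = 0.141 and the button at 0.153, which is the expected 12 mm apart. So the first contact was the button, and the tip sits 24 mm behind the TCP. The button was only being pushed slowly by the 1 mm commands. I'll go back and keep pressing in small steps, cancelling the sideways force.

>>> drive_tool:
  commands:
    - {"ax":0,"ay":0,"az":0,"dx":0,"dy":0,"dz":-2.0,"fingers":-1}
    - {"ax":0.1,"ay":0,"az":0.1,"dx":3.3,"dy":0.1,"dz":0,"fingers":-1}
    - {"ax":0,"ay":0,"az":0,"dx":0,"dy":0,"dz":0,"fingers":-1}

```text
t: 15.98
tcp_pos: [0.4675, 0.1011, 0.1645]
eef_rot: [3.139, -0.002, 1.388]
force: [0.0, -0.1, 0.1]
gripper_width: -0.0002
```

```bash
python3 -c "
from h import *
s=monitor.get_state();print(s['tcp_pos'],s['force'],s['eef_rot'])
plan([.467,BTN[1],.1545],down(1.389),2)"
```

```text
[0.46749177 0.10112195 0.1645058 ] [ 0.02137081 -0.1244338   0.09713788] [ 3.13853503e+00 -2.21343434e-03  1.38849462e+00]
1 a [ 0.09 -0.06 -0.01] d [-0.04 -0.02  0.5 ]
2 a [ 0.09 -0.06 -0.01] d [-0.04 -0.02  0.5 ]
```

>>> drive_tool:
  commands:
    - {"ax":0.1,"ay":0,"az":0,"dx":-0.03,"dy":0,"dz":0.5,"fingers":-1}
    - {"ax":0.1,"ay":0,"az":0,"dx":0,"dy":0,"dz":0.4,"fingers":-1}
    - {"ax":0,"ay":0,"az":0,"dx":0,"dy":0,"dz":0.1,"fingers":-1}
    - {"ax":0,"ay":0,"az":0,"dx":0,"dy":-0.03,"dz":0.1,"fingers":-1}

```text
t: 16.48
tcp_pos: [0.4672, 0.0996, 0.1537]
eef_rot: [-3.142, -0.002, 1.388]
force: [1.2, -0.0, -0.1]
gripper_width: -0.0001
```

>>> drive_tool:
  commands:
    - {"ax":0,"ay":0,"az":0,"dx":0,"dy":-0.03,"dz":0.1,"fingers":-1}
    - {"ax":0,"ay":0,"az":0,"dx":0,"dy":-0.03,"dz":0.1,"fingers":-1}

```text
t: 16.73
tcp_pos: [0.4668, 0.0996, 0.1521]
eef_rot: [3.141, -0.002, 1.387]
force: [1.1, -0.9, 6.0]
gripper_width: 0.0002
```

>>> drive_tool:
  commands:
    - {"ax":0,"ay":0,"az":0,"dx":0,"dy":-0.03,"dz":0.1,"fingers":-1}
    - {"ax":0,"ay":0,"az":0,"dx":0,"dy":-0.03,"dz":0.1,"fingers":-1}

```text
t: 16.98
tcp_pos: [0.4669, 0.0996, 0.1517]
eef_rot: [3.138, -0.003, 1.387]
force: [-2.2, -2.3, 8.7]
gripper_width: 0.0002
```

>>> drive_tool:
  commands:
    - {"ax":0,"ay":0,"az":0,"dx":0,"dy":-0.03,"dz":0.12,"fingers":-1}
    - {"ax":0,"ay":0,"az":0,"dx":0,"dy":-0.03,"dz":0.12,"fingers":-1}

```text
t: 17.23
tcp_pos: [0.467, 0.0996, 0.1513]
eef_rot: [3.135, -0.003, 1.387]
force: [-1.5, -2.6, 8.0]
gripper_width: 0.0
```

>>> drive_tool:
  commands:
    - {"ax":0,"ay":0,"az":0,"dx":0,"dy":-0.03,"dz":0.13,"fingers":-1}
    - {"ax":0,"ay":0,"az":0,"dx":0,"dy":-0.03,"dz":0.13,"fingers":-1}

```text
t: 17.48
tcp_pos: [0.4671, 0.0996, 0.1507]
eef_rot: [3.132, -0.003, 1.387]
force: [-1.1, -1.0, 10.3]
gripper_width: 0.0
```

>>> drive_tool:
  commands:
    - {"ax":0.3,"ay":0,"az":0,"dx":0,"dy":-0.03,"dz":0.13,"fingers":-1}
    - {"ax":0.3,"ay":0,"az":0,"dx":0,"dy":-0.03,"dz":0.13,"fingers":-1}

```text
t: 17.73
tcp_pos: [0.4669, 0.0996, 0.1501]
eef_rot: [3.141, -0.004, 1.387]
force: [-2.6, -1.6, 8.2]
gripper_width: 0.0001
```

>>> drive_tool:
  commands:
    - {"ax":0.3,"ay":0,"az":0,"dx":0,"dy":-0.03,"dz":0.14,"fingers":-1}
    - {"ax":0.3,"ay":0,"az":0,"dx":0,"dy":-0.03,"dz":0.14,"fingers":-1}

```text
t: 17.98
tcp_pos: [0.4667, 0.0997, 0.1492]
eef_rot: [-3.134, -0.004, 1.387]
force: [-0.2, -1.5, 5.0]
gripper_width: 0.0002
```

>>> drive_tool:
  commands:
    - {"ax":0,"ay":0,"az":0,"dx":0,"dy":-0.03,"dz":0.13,"fingers":-1}
    - {"ax":0,"ay":0,"az":0,"dx":0,"dy":-0.03,"dz":0.13,"fingers":-1}

```text
t: 18.23
tcp_pos: [0.4667, 0.0997, 0.1478]
eef_rot: [-3.136, -0.004, 1.387]
force: [0.2, -1.5, 5.7]
gripper_width: 0.0002
```

```bash
python3 - <<'E'
from h import *
s=monitor.get_state();print(s['tcp_pos'],s['force'],s['eef_rot'])
p=viewer.camera("top"); cv2.imwrite("pics/press5.png",cv2.resize(p["img"][190:290,190:290],None,fx=5,fy=5,interpolation=cv2.INTER_CUBIC))
print(bydepth(p,218,224),bydepth(p,220,226), bydepth(p,229,259))
E
```

```text
[0.46669963 0.09968075 0.14783263] [ 0.18902698 -1.54141277  5.68731945] [-3.13587873 -0.00431778  1.38724215]
[0.53978282 0.12109757 0.19304665] [0.53554008 0.11655973 0.19360456] [0.51807371 0.04749587 0.14841147]
```

View pics/press5.png

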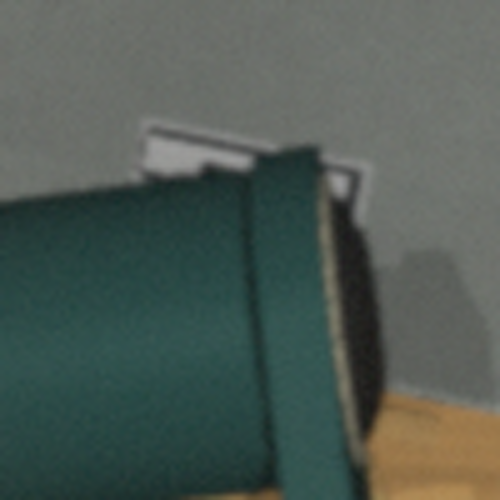

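The bar's depth reads z ≈ 0.193, so the handle has popped out; its left end shows raised at about (220,222). I'll lift off and move over the handle with the jaws about 45 mm open.

>>> drive_tool:
  commands:
    - {"ax":0,"ay":0,"az":0,"dx":0,"dy":0,"dz":-2.5,"fingers":-1}
    - {"ax":0,"ay":0,"az":0,"dx":0,"dy":0,"dz":-5,"fingers":0}
    - {"ax":0,"ay":0,"az":0,"dx":0,"dy":0,"dz":0,"fingers":0}

```text
t: 18.65
tcp_pos: [0.4668, 0.0993, 0.2247]
eef_rot: [-3.135, -0.004, 1.387]
force: [0.5, -0.2, -0.7]
gripper_width: 0.0357
```

```bash
python3 - <<'E'
from h import *
s=monitor.get_state();print(s['tcp_pos'],s['force'],s['eef_rot'],s['gripper_width'])
plan([*HND,.21],down(1.389),3)
for n in("top","scene"):
    p=viewer.camera(n);cv2.imwrite(f"pics/pop_{n}.png",cv2.resize(p["img"][190:290,190:290],None,fx=5,fy=5,interpolation=cv2.INTER_CUBIC))
E
```

```text
[0.46676563 0.09927902 0.22466893] [ 0.52252496 -0.15451795 -0.72662971] [-3.13539788 -0.0041122   1.38740624] 0.03573809984578841
1 a [-0.12 -0.08 -0.03] d [0.06 2.04 0.48]
2 a [-0.12 -0.08 -0.03] d [0.05 2.04 0.48]
3 a [-0.12 -0.08 -0.03] d [0.05 2.04 0.48]
```

View pics/pop_top.png

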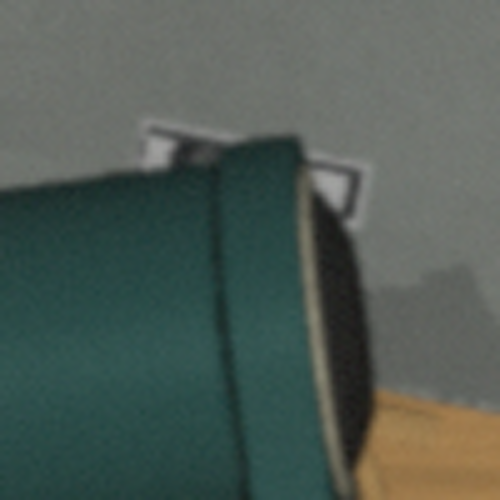

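```bash
python3 - <<'E'
from h import *
p=viewer.camera("top")
for r in range(214,236,2): print(r,['%.3f'%bydepth(p,r,c)[2] for c in list(range(216,228,2))+list(range(250,266,2))])
E
```

```text
214 ['0.167', '0.169', '0.169', '0.166', '0.163', '0.163', '0.165', '0.166', '0.166', '0.165', '0.168', '0.167', '0.166', '0.167']
216 ['0.166', '0.167', '0.010', '0.150', '0.148', '0.156', '0.164', '0.165', '0.165', '0.167', '0.166', '0.165', '0.167', '0.168']
218 ['0.167', '0.164', '0.188', '0.193', '0.194', '0.347', '0.167', '0.166', '0.165', '0.164', '0.167', '0.166', '0.165', '0.166']
220 ['0.166', '0.169', '0.192', '0.194', '0.193', '0.349', '0.525', '0.166', '0.164', '0.167', '0.167', '0.167', '0.165', '0.168']
222 ['0.164', '0.168', '0.189', '0.193', '0.343', '0.349', '0.531', '0.150', '0.149', '0.169', '0.171', '0.169', '0.167', '0.167']
224 ['0.544', '0.547', '0.549', '0.548', '0.552', '0.551', '0.550', '0.195', '0.190', '0.191', '0.151', '0.150', '0.169', '0.165']
226 ['0.554', '0.554', '0.555', '0.557', '0.556', '0.558', '0.557', '0.528', '0.192', '0.192', '0.190', '0.148', '0.167', '0.168']
228 ['0.559', '0.563', '0.561', '0.562', '0.564', '0.562', '0.563', '0.546', '0.537', '0.192', '0.194', '0.148', '0.167', '0.167']
230 ['0.563', '0.565', '0.563', '0.567', '0.564', '0.565', '0.563', '0.552', '0.549', '0.190', '0.190', '0.149', '0.164', '0.167']
232 ['0.568', '0.566', '0.568', '0.569', '0.569', '0.569', '0.566', '0.557', '0.554', '0.544', '0.152', '0.148', '0.166', '0.166']
234 ['0.569', '0.571', '0.569', '0.570', '0.572', '0.572', '0.570', '0.560', '0.557', '0.550', '0.536', '0.166', '0.166', '0.164']
```

The handle stands at 0.192 at both ends. I'll move over it.

>>> drive_tool:
  commands:
    - {"ax":-0.1,"ay":-0.1,"az":0,"dx":0.05,"dy":2.0,"dz":0.3,"fingers":0}
    - {"ax":-0.1,"ay":-0.1,"az":0,"dx":0.05,"dy":2.0,"dz":0.3,"fingers":0}
    - {"ax":-0.1,"ay":0,"az":0,"dx":0.05,"dy":2.0,"dz":0.2,"fingers":0}
    - {"ax":0,"ay":0,"az":0,"dx":0,"dy":0,"dz":0,"fingers":0}

```text
t: 19.3
tcp_pos: [0.5245, 0.0893, 0.2062]
eef_rot: [-3.129, 0.003, 1.388]
force: [-0.3, 0.1, -0.3]
gripper_width: 0.0428
```

```bash
python3 - <<'E'
from h import *
s=monitor.get_state();print(s['tcp_pos'],s['force'],s['eef_rot'],s['gripper_width'])
plan([*HND,.16],down(1.389),3)
E
```

```text
[0.52446581 0.08931114 0.20616177] [-0.33089491  0.13750886 -0.32128113] [-3.12893755  0.00330923  1.38779682] 0.04277981349287841
1 a [-0.24  0.06 -0.02] d [0.04 0.11 1.54]
2 a [-0.24  0.06 -0.02] d [0.04 0.1  1.54]
3 a [-0.24  0.06 -0.02] d [0.03 0.1  1.54]
```

>>> drive_tool:
  commands:
    - {"ax":-0.3,"ay":0.1,"az":0,"dx":0.04,"dy":0.1,"dz":1.5,"fingers":0}
    - {"ax":-0.3,"ay":0.1,"az":0,"dx":0.04,"dy":0.1,"dz":1.5,"fingers":0}
    - {"ax":-0.2,"ay":0,"az":0,"dx":0,"dy":0.1,"dz":1.0,"fingers":0}
    - {"ax":0,"ay":0,"az":0,"dx":0,"dy":0,"dz":0.3,"fingers":0}
    - {"ax":0,"ay":0,"az":0,"dx":0,"dy":0,"dz":0.2,"fingers":0}

```text
t: 19.92
tcp_pos: [0.5251, 0.0899, 0.1566]
eef_rot: [3.141, 0.0, 1.388]
force: [1.0, 0.2, 0.0]
gripper_width: 0.0428
```

```bash
python3 - <<'E'
from h import *
s=monitor.get_state();print(s['tcp_pos'],s['force'],s['moment'],s['eef_rot'],s['gripper_width'])
plan([*HND,.146],down(1.389),2)
E
```

```text
[0.52514122 0.08986255 0.15655676] [1.04887678 0.16534659 0.03681817] [-0.0217578   0.03686511 -0.03674772] [3.14126740e+00 4.12983140e-05 1.38825274e+00] 0.04278611157765329
1 a [ 0.01  0.   -0.02] d [0.02 0.11 0.53]
2 a [ 0.01  0.   -0.02] d [0.02 0.11 0.53]
```

>>> drive_tool:
  commands:
    - {"ax":0,"ay":0,"az":0,"dx":0,"dy":0.05,"dz":0.4,"fingers":0}
    - {"ax":0,"ay":0,"az":0,"dx":0,"dy":0,"dz":0.3,"fingers":0}
    - {"ax":0,"ay":0,"az":0,"dx":0,"dy":0,"dz":0.2,"fingers":0}
    - {"ax":0,"ay":0,"az":0,"dx":0,"dy":0,"dz":0.0,"fingers":0}

```text
t: 20.42
tcp_pos: [0.526, 0.0898, 0.1477]
eef_rot: [3.14, -0.0, 1.388]
force: [0.4, 0.6, 0.6]
gripper_width: 0.0424
```

>>> drive_tool:
  commands:
    - {"ax":0,"ay":0,"az":0,"dx":0,"dy":0,"dz":0,"fingers":-0.3}
    - {"ax":0,"ay":0,"az":0,"dx":0,"dy":0,"dz":0,"fingers":-0.4}
    - {"ax":0,"ay":0,"az":0,"dx":0,"dy":0,"dz":0,"fingers":-0.45}
  force: 20

```text
t: 20.8
tcp_pos: [0.5261, 0.0898, 0.148]
eef_rot: [3.14, -0.0, 1.388]
force: [0.6, 0.5, 0.3]
gripper_width: 0.0236
```

>>> drive_tool:
  commands:
    - {"ax":0,"ay":0,"az":0,"dx":0,"dy":0,"dz":0,"fingers":-0.55}
    - {"ax":0,"ay":0,"az":0,"dx":0,"dy":0,"dz":0,"fingers":-0.7}
    - {"ax":0,"ay":0,"az":0,"dx":0,"dy":0,"dz":0,"fingers":-1}

```text
t: 21.18
tcp_pos: [0.527, 0.0897, 0.1482]
eef_rot: [3.138, -0.001, 1.388]
force: [-0.6, 0.0, -1.0]
gripper_width: 0.0156
```

```bash
python3 - <<'E'
from h import *
s=monitor.get_state();print(s['tcp_pos'],s['force'],s['moment'],s['eef_rot'],s['gripper_width'])
E
```

```text
[0.52704786 0.08965545 0.14823086] [-0.60671573  0.02625463 -1.03009922] [0.0864761  0.13078088 0.0400456 ] [ 3.13751155e+00 -6.40671119e-04  1.38809382e+00] 0.01562460904568935
```

>>> drive_tool:
  commands:
    - {"ax":0,"ay":0,"az":0,"dx":0,"dy":0,"dz":0,"fingers":-1}
    - {"ax":0,"ay":0,"az":0,"dx":0,"dy":0,"dz":0,"fingers":-1}
    - {"ax":0,"ay":0,"az":3,"dx":0,"dy":0,"dz":0,"fingers":-1}
    - {"ax":0,"ay":0,"az":3,"dx":0,"dy":0,"dz":0,"fingers":-1}
  force: 60

```text
t: 21.68
tcp_pos: [0.5269, 0.0897, 0.1484]
eef_rot: [3.138, -0.001, 1.281]
force: [0.7, -0.1, 0.9]
gripper_width: 0.0143
```

```bash
cat > st.py <<'E'
from h import *
np.set_printoptions(precision=4,suppress=True)
s=monitor.get_state();print(s['t'],s['tcp_pos'],s['force'],s['moment'],s['eef_rot'],'turn',1.389-s['eef_rot'][2],s['gripper_width'],s['qpos'][5])
E
python3 st.py
```

```text
21.675 [0.5269 0.0897 0.1484] [ 0.7358 -0.1053  0.8777] [0.0032 0.0282 0.163 ] [ 3.1377 -0.001   1.2812] turn 0.10783424211374126 0.014297797258078292 0.4109071909804647
```

>>> drive_tool:
  commands:
    - {"ax":0,"ay":0,"az":5,"dx":0,"dy":0,"dz":0,"fingers":-1}
    - {"ax":0,"ay":0,"az":5,"dx":0,"dy":0,"dz":0,"fingers":-1}
    - {"ax":0,"ay":0,"az":5,"dx":0,"dy":0,"dz":0,"fingers":-1}
    - {"ax":0,"ay":0,"az":5,"dx":0,"dy":0,"dz":0,"fingers":-1}

```text
t: 22.18
tcp_pos: [0.5266, 0.0899, 0.1484]
eef_rot: [3.139, -0.002, 0.922]
force: [0.6, -0.2, 0.2]
gripper_width: 0.0146
```

```bash
python3 st.py
```

```text
22.175 [0.5266 0.0899 0.1484] [ 0.6487 -0.2473  0.2129] [ 0.0577 -0.0074  0.2288] [ 3.1389 -0.002   0.9217] turn 0.4672617976295734 0.014603788832425902 0.7705905074888759
```

>>> drive_tool:
  commands:
    - {"ax":0,"ay":0,"az":4,"dx":0,"dy":0,"dz":0,"fingers":-1}
    - {"ax":0,"ay":0,"az":4,"dx":0,"dy":0,"dz":0,"fingers":-1}
    - {"ax":0,"ay":0,"az":4,"dx":0,"dy":0,"dz":0,"fingers":-1}
    - {"ax":0,"ay":0,"az":4,"dx":0,"dy":0,"dz":0,"fingers":-1}

```text
t: 22.68
tcp_pos: [0.5264, 0.09, 0.1483]
eef_rot: [3.14, -0.003, 0.634]
force: [0.8, 0.7, 0.8]
gripper_width: 0.0145
```

```bash
python3 st.py
```

```text
22.675 [0.5264 0.09   0.1483] [0.8028 0.7187 0.7575] [0.0809 0.0091 0.1816] [ 3.1399 -0.0026  0.6335] turn 0.755486818155378 0.014470269271134486 1.059047770033069
```

>>> drive_tool:
  commands:
    - {"ax":0,"ay":0,"az":1.5,"dx":0,"dy":0,"dz":0,"fingers":-1}
    - {"ax":0,"ay":0,"az":1,"dx":0,"dy":0,"dz":0,"fingers":-1}

```text
t: 22.92
tcp_pos: [0.5264, 0.0901, 0.1484]
eef_rot: [3.14, -0.003, 0.589]
force: [0.3, -1.0, -0.2]
gripper_width: 0.0145
```

```bash
python3 st.py
```

```text
22.925 [0.5264 0.0901 0.1484] [ 0.3151 -1.0386 -0.1759] [ 0.0318 -0.0269  0.2234] [ 3.14   -0.0027  0.5891] turn 0.7999186193041536 0.014458846163467874 1.1035697963687172
```

>>> drive_tool:
  commands:
    - {"ax":0,"ay":0,"az":0.9,"dx":0,"dy":0,"dz":0,"fingers":-1}
    - {"ax":0,"ay":0,"az":0.9,"dx":0,"dy":0,"dz":0,"fingers":-1}

```text
t: 23.18
tcp_pos: [0.5264, 0.0901, 0.1484]
eef_rot: [3.14, -0.003, 0.557]
force: [0.4, -0.4, -0.0]
gripper_width: 0.0143
```

```bash
python3 st.py
```

```text
23.175 [0.5264 0.0901 0.1484] [ 0.3775 -0.3837 -0.0083] [ 0.084  -0.0602  0.1751] [ 3.1402 -0.0027  0.5569] turn 0.8321040263205624 0.014328740310998463 1.1357649228178581
```

>>> drive_tool:
  commands:
    - {"ax":0,"ay":0,"az":0.9,"dx":0,"dy":0,"dz":0,"fingers":-1}

```text
t: 23.3
tcp_pos: [0.5264, 0.0901, 0.1483]
eef_rot: [3.14, -0.003, 0.54]
force: [-0.3, 0.4, 0.3]
gripper_width: 0.0144
```

```bash
python3 st.py
```

```text
23.3 [0.5264 0.0901 0.1483] [-0.348   0.4261  0.3451] [ 0.088  -0.0892  0.1912] [ 3.1403 -0.0027  0.5404] turn 0.8485986142983362 0.014429823567305239 1.1522905454609116
```

>>> drive_tool:
  commands:
    - {"ax":0,"ay":0,"az":0.9,"dx":0,"dy":0,"dz":0,"fingers":-1}

```text
t: 23.42
tcp_pos: [0.5264, 0.0901, 0.1483]
eef_rot: [3.14, -0.003, 0.524]
force: [0.8, 0.2, 0.7]
gripper_width: 0.0143
```

```bash
python3 st.py
```

```text
23.425 [0.5264 0.0901 0.1483] [0.7532 0.1763 0.712 ] [ 0.093  -0.0442  0.2103] [ 3.1404 -0.0027  0.5237] turn 0.8653463554816136 0.014330754471181699 1.169017044263479
```

>>> drive_tool:
  commands:
    - {"ax":0,"ay":0,"az":0.9,"dx":0,"dy":0,"dz":0,"fingers":-1}

```text
t: 23.55
tcp_pos: [0.5264, 0.0902, 0.1483]
eef_rot: [3.14, -0.003, 0.507]
force: [0.1, -0.2, 0.4]
gripper_width: 0.0148
```

```bash
python3 st.py
```

```text
23.55 [0.5264 0.0902 0.1483] [ 0.0517 -0.2463  0.4357] [ 0.0347 -0.0055  0.1856] [ 3.1404 -0.0027  0.5069] turn 0.8820595367732131 0.014786585368693296 1.1857929118935484
```

>>> drive_tool:
  commands:
    - {"ax":0,"ay":0,"az":0.9,"dx":0,"dy":0,"dz":0,"fingers":-1}

```text
t: 23.68
tcp_pos: [0.5264, 0.0902, 0.1484]
eef_rot: [3.14, -0.003, 0.49]
force: [1.2, -0.3, 0.4]
gripper_width: 0.0149
```

```bash
python3 st.py
```

```text
23.675 [0.5264 0.0902 0.1484] [ 1.2127 -0.2895  0.4161] [ 0.061  -0.0398  0.1974] [ 3.1405 -0.0028  0.4902] turn 0.8988361486565342 0.014939727242288292 1.202540855283488
```

>>> drive_tool:
  commands:
    - {"ax":0,"ay":0,"az":0.9,"dx":0,"dy":0,"dz":0,"fingers":-1}
    - {"ax":0,"ay":0,"az":0.9,"dx":0,"dy":0,"dz":0,"fingers":-1}

```text
t: 23.92
tcp_pos: [0.5263, 0.0902, 0.1483]
eef_rot: [3.141, -0.003, 0.457]
force: [0.9, 0.6, 0.2]
gripper_width: 0.0145
```

```bash
python3 st.py
```

```text
23.925 [0.5263 0.0902 0.1483] [0.8861 0.5539 0.1793] [0.0866 0.0215 0.2235] [ 3.1407 -0.0028  0.4565] turn 0.9324540749455279 0.01453024076324243 1.2361838126733216
```

>>> drive_tool:
  commands:
    - {"ax":0,"ay":0,"az":0.9,"dx":0,"dy":0,"dz":0,"fingers":-1}
    - {"ax":0,"ay":0,"az":0.9,"dx":0,"dy":0,"dz":0,"fingers":-1}

```text
t: 24.18
tcp_pos: [0.5263, 0.0902, 0.1483]
eef_rot: [3.141, -0.003, 0.423]
force: [0.7, 1.1, 0.2]
gripper_width: 0.0149
```

```bash
python3 st.py
```

```text
24.175 [0.5263 0.0902 0.1483] [0.7425 1.1406 0.2124] [0.1587 0.0163 0.1677] [ 3.1408 -0.0028  0.4229] turn 0.9661163087922933 0.014898178269437116 1.2698605746371792
```

>>> drive_tool:
  commands:
    - {"ax":0,"ay":0,"az":0.9,"dx":0,"dy":0,"dz":0,"fingers":-1}
    - {"ax":0,"ay":0,"az":0.9,"dx":0,"dy":0,"dz":0,"fingers":-1}

```text
t: 24.42
tcp_pos: [0.5263, 0.0902, 0.1483]
eef_rot: [3.141, -0.003, 0.389]
force: [-0.3, 0.3, 0.0]
gripper_width: 0.0145
```

```bash
python3 st.py
```

```text
24.425 [0.5263 0.0902 0.1483] [-0.3085  0.3129  0.0313] [0.1651 0.028  0.1669] [ 3.1409 -0.0028  0.3892] turn 0.9997585122152384 0.01453753835178581 1.3035326726258847
```

>>> drive_tool:
  commands:
    - {"ax":0,"ay":0,"az":0.9,"dx":0,"dy":0,"dz":0,"fingers":-1}
    - {"ax":0,"ay":0,"az":0.9,"dx":0,"dy":0,"dz":0,"fingers":-1}

```text
t: 24.68
tcp_pos: [0.5263, 0.0903, 0.1483]
eef_rot: [3.141, -0.003, 0.356]
force: [0.4, 0.3, 0.6]
gripper_width: 0.0147
```

```bash
python3 st.py
```

```text
24.675 [0.5263 0.0903 0.1483] [0.3666 0.3344 0.5881] [0.1476 0.0583 0.3036] [ 3.1411 -0.0028  0.3556] turn 1.0333588922652397 0.014738219344151761 1.3371263978593806
```

>>> drive_tool:
  commands:
    - {"ax":0,"ay":0,"az":0.5,"dx":0,"dy":0,"dz":0,"fingers":-1}

```text
t: 24.8
tcp_pos: [0.5263, 0.0903, 0.1483]
eef_rot: [3.141, -0.003, 0.346]
force: [0.3, -0.5, 1.0]
gripper_width: 0.0146
```

```bash
python3 st.py
```

```text
24.8 [0.5263 0.0903 0.1483] [ 0.3055 -0.4826  0.9948] [ 0.154  -0.0433  0.4415] [ 3.1411 -0.0028  0.3463] turn 1.0427443309153943 0.014640882462898437 1.3465158531776786
```

The stop is felt: Mz rose from 0.2 to 0.44 N m at about 1.03 rad. I'll ease off about 1° and then lift along the hinge arc.

>>> drive_tool:
  commands:
    - {"ax":0,"ay":0,"az":-1.2,"dx":0,"dy":0,"dz":0,"fingers":-1}
    - {"ax":0,"ay":0,"az":0,"dx":0,"dy":0,"dz":0,"fingers":-1}
  force: 90

```text
t: 25.05
tcp_pos: [0.5263, 0.0902, 0.1484]
eef_rot: [3.141, -0.003, 0.368]
force: [0.0, 0.9, 0.5]
gripper_width: 0.0136
```

```bash
cat > lift.py <<'E'
from h import *
import sys
np.set_printoptions(precision=3,suppress=True)
s=monitor.get_state(); R0=Rst(s); p0=np.array(s['tcp_pos'])
ex=np.array([np.cos(YC),np.sin(YC),0]); ey=np.array([-np.sin(YC),np.cos(YC),0])
Hh=np.array([.527,.090,0])+.22*ex; Hh[2]=.130
d=np.radians(float(sys.argv[1])); Q=Ro.from_rotvec(ey*d)
p1=Hh+Q.apply(p0-Hh); R1=Q*R0
print('shift',R0.inv().apply(p1-p0)*100,'turn',np.degrees((R0.inv()*R1).as_rotvec()))
zt=-R0.as_matrix()[:,2]; print('tilt about ey',np.arctan2(zt@ex,zt[2]),'other',np.arctan2(zt@ey,zt[2]))
r=p0-Hh; print('arc', np.arctan2(r[2],-(r@ex)), 'radius',np.hypot(r[2],r@ex),'lat',r@ey)
print(s['t'],p0,s['force'],s['moment'],s['eef_rot'],s['gripper_width'])
E
python3 lift.py 1.2
```

```text
shift [ 0.038  0.023 -0.462] turn [ 0.628 -1.023  0.001]
tilt about ey -0.0027722426283294977 other -0.0010444150350231753
arc 0.08337016835744716 radius 0.22146637800998298 lat 0.00012331637299434296
25.05 [0.526 0.09  0.148] [0.021 0.949 0.518] [ 0.173  0.063 -0.05 ] [ 3.141 -0.003  0.368] 0.013559784312807115
```

>>> drive_tool:
  commands:
    - {"ax":0.6,"ay":-1.0,"az":0,"dx":0.04,"dy":0.02,"dz":-0.46,"fingers":-1}
    - {"ax":0.6,"ay":-1.0,"az":0,"dx":0.04,"dy":0.02,"dz":-0.46,"fingers":-1}

```text
t: 25.3
tcp_pos: [0.5265, 0.0902, 0.1556]
eef_rot: [-3.119, 0.036, 0.369]
force: [3.5, 1.9, -12.2]
gripper_width: 0.0137
```

```bash
python3 lift.py 1.2
```

```text
shift [ 0.033  0.02  -0.463] turn [ 0.628 -1.023 -0.   ]
tilt about ey 0.04278455653483681 other 5.128504842496664e-05
arc 0.11548993944155292 radius 0.22202908447626815 lat 5.699928079911435e-05
25.3 [0.526 0.09  0.156] [  3.525   1.873 -12.168] [ 0.185 -0.729 -0.049] [-3.119  0.036  0.369] 0.013681188289904932
```

>>> drive_tool:
  commands:
    - {"ax":0.55,"ay":-0.95,"az":0,"dx":0.03,"dy":0.02,"dz":-0.55,"fingers":-1}
    - {"ax":0.55,"ay":-0.95,"az":0,"dx":0.03,"dy":0.02,"dz":-0.55,"fingers":-1}
    - {"ax":0.55,"ay":-0.95,"az":0,"dx":0.03,"dy":0.02,"dz":-0.55,"fingers":-1}

```text
t: 25.68
tcp_pos: [0.529, 0.0896, 0.1711]
eef_rot: [-3.088, 0.091, 0.371]
force: [4.1, 0.9, -14.6]
gripper_width: 0.014
```

```bash
python3 lift.py 1.2
```

```text
shift [ 0.036  0.023 -0.463] turn [ 0.627 -1.023 -0.002]
tilt about ey 0.10574665037773684 other 0.0019418915591824448
arc 0.18646470095345918 radius 0.2218372329195706 lat 3.3802652211333237e-07
25.675 [0.529 0.09  0.171] [  4.093   0.889 -14.584] [ 0.243 -1.175 -0.069] [-3.088  0.091  0.371] 0.014007413914075596
```

>>> drive_tool:
  commands:
    - {"ax":0.6,"ay":-1.0,"az":0,"dx":0.03,"dy":0.02,"dz":-0.55,"fingers":-1}
    - {"ax":0.6,"ay":-1.0,"az":0,"dx":0.03,"dy":0.02,"dz":-0.55,"fingers":-1}
    - {"ax":0.6,"ay":-1.0,"az":0,"dx":0.03,"dy":0.02,"dz":-0.55,"fingers":-1}
    - {"ax":0.6,"ay":-1.0,"az":0,"dx":0.03,"dy":0.02,"dz":-0.55,"fingers":-1}

```text
t: 26.18
tcp_pos: [0.5341, 0.0887, 0.1918]
eef_rot: [-3.042, 0.167, 0.376]
force: [4.7, 1.5, -16.0]
gripper_width: 0.0139
```

```bash
python3 lift.py 1.2
```

```text
shift [ 0.038  0.025 -0.462] turn [ 0.627 -1.023 -0.004]
tilt about ey 0.19452728708902087 other 0.0031468903544928017
arc 0.282801328304632 radius 0.22160295825983709 lat -1.9106750301676708e-05
26.175 [0.534 0.089 0.192] [  4.65    1.496 -15.976] [ 0.34  -1.307 -0.074] [-3.042  0.167  0.376] 0.01392060424578335
```

>>> drive_tool:
  commands:
    - {"ax":0.6,"ay":-1.0,"az":0,"dx":0.04,"dy":0.02,"dz":-0.55,"fingers":-1}
    - {"ax":0.6,"ay":-1.0,"az":0,"dx":0.04,"dy":0.02,"dz":-0.55,"fingers":-1}
    - {"ax":0.6,"ay":-1.0,"az":0,"dx":0.04,"dy":0.02,"dz":-0.55,"fingers":-1}
    - {"ax":0.6,"ay":-1.0,"az":0,"dx":0.04,"dy":0.02,"dz":-0.55,"fingers":-1}
    - {"ax":0.6,"ay":-1.0,"az":0,"dx":0.04,"dy":0.02,"dz":-0.55,"fingers":-1}

```text
t: 26.8
tcp_pos: [0.5435, 0.0869, 0.2176]
eef_rot: [-2.983, 0.261, 0.388]
force: [6.6, -0.4, -19.8]
gripper_width: 0.0138
```

```bash
python3 lift.py 1.2
```

```text
shift [ 0.043  0.029 -0.46 ] turn [ 0.626 -1.024 -0.006]
tilt about ey 0.3048675076866724 other 0.005109475828306766
arc 0.4069812309653899 radius 0.2212625073991579 lat -9.21585953474835e-06
26.8 [0.544 0.087 0.218] [  6.554  -0.375 -19.798] [ 0.174 -1.496 -0.086] [-2.983  0.261  0.388] 0.013822642755272596
```

>>> drive_tool:
  commands:
    - {"ax":0.7,"ay":-1.1,"az":0,"dx":0.04,"dy":0.02,"dz":-0.45,"fingers":-1}
    - {"ax":0,"ay":0,"az":0,"dx":0,"dy":0,"dz":0,"fingers":-1}
    - {"ax":0,"ay":0,"az":0,"dx":0,"dy":0,"dz":0,"fingers":-1}

```text
t: 27.18
tcp_pos: [0.5456, 0.0866, 0.2222]
eef_rot: [-2.968, 0.283, 0.392]
force: [2.0, 1.6, -15.4]
gripper_width: 0.0138
```

```bash
python3 lift.py 1.2; python3 - <<'E'
from h import *
for n in("top","scene"):
    p=viewer.camera(n); cv2.imwrite(f"pics/lift_{n}.png",p["img"])
    H,W=p["range_z"].shape; rr,cc=np.mgrid[:H,:W]
    u=cv2.undistortPoints(np.stack([cc.ravel(),rr.ravel()],1).astype(float)[:,None],K(p),np.array(p["dist_coeffs"],float)).reshape(-1,2)
    z=p["range_z"].ravel(); X=(np.c_[u,np.ones(len(u))]*z[:,None]-np.array(p["t"]))@np.array(p["R"])
    ex=np.array([np.cos(YC),np.sin(YC)]); ey=np.array([-np.sin(YC),np.cos(YC)])
    C=np.array([.5972,.078]); q=(X[:,:2]-C)@np.c_[ex,ey]
    m=(z>0)&(abs(q[:,0])<.14)&(q[:,1]<-.10)&(q[:,1]>-.19)&(X[:,2]>.14)&(X[:,2]<.32)
    a=np.polyfit(q[m,0],X[m,2],1)
    for _ in range(3):
        r=X[:,2]-np.polyval(a,q[:,0]); mm=m&(abs(r)<.006); a=np.polyfit(q[mm,0],X[mm,2],1)
    print(n,mm.sum(),m.sum(),'lid angle',-np.arctan(a[0]))
E
```

```text
shift [ 0.042  0.028 -0.461] turn [ 0.626 -1.024 -0.005]
tilt about ey 0.3305942660660926 other 0.004823930746792862
arc 0.4296230391116049 radius 0.2212344730212181 lat -2.7604250243001578e-05
27.175 [0.546 0.087 0.222] [  1.996   1.559 -15.435] [ 0.249 -0.939 -0.07 ] [-2.968  0.283  0.392] 0.013793818026345356
top 5108 5292 lid angle 0.34238175469242504
scene 3335 3584 lid angle 0.34332657088321356
```

View pics/lift_top.png

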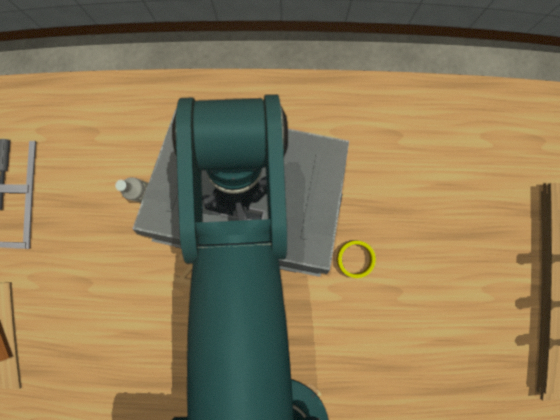

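Lid angle is 0.343 rad from both cameras. The top view shows the lid raised (front edge from (232,136) to (272,330)), with the bottle and tape where they were. I'll unload, open the jaws and withdraw along the tool axis.

>>> drive_tool:
  commands:
    - {"ax":0,"ay":0,"az":0,"dx":0,"dy":0,"dz":0.06,"fingers":-1}
    - {"ax":0,"ay":0,"az":0,"dx":0,"dy":0,"dz":0.0,"fingers":-1}
  force: 30

```text
t: 27.52
tcp_pos: [0.5456, 0.0866, 0.2221]
eef_rot: [-2.969, 0.281, 0.392]
force: [3.9, 0.7, -15.6]
gripper_width: 0.0136
```

```bash
python3 lift.py 1.2
```

```text
shift [ 0.043  0.029 -0.46 ] turn [ 0.626 -1.024 -0.005]
tilt about ey 0.3281452231775979 other 0.00448432951987958
arc 0.4295168266656568 radius 0.22121312390139053 lat 4.530851055176035e-05
27.525 [0.546 0.087 0.222] [  3.934   0.686 -15.617] [ 0.162 -1.206 -0.081] [-2.969  0.281  0.392] 0.013583216057736875
```

>>> drive_tool:
  commands:
    - {"ax":0,"ay":0,"az":0,"dx":0,"dy":0,"dz":0.12,"fingers":-1}

```text
t: 27.65
tcp_pos: [0.5455, 0.0866, 0.2218]
eef_rot: [-2.97, 0.279, 0.391]
force: [6.2, -0.4, -4.5]
gripper_width: 0.0139
```

>>> drive_tool:
  commands:
    - {"ax":0,"ay":0,"az":0,"dx":0,"dy":0,"dz":0.06,"fingers":-1}

```text
t: 27.78
tcp_pos: [0.5455, 0.0866, 0.2218]
eef_rot: [-2.971, 0.278, 0.391]
force: [5.5, -0.2, -8.6]
gripper_width: 0.0141
```

>>> drive_tool:
  commands:
    - {"ax":0,"ay":0,"az":0,"dx":0,"dy":0,"dz":0.09,"fingers":-0.5}
    - {"ax":0,"ay":0,"az":0,"dx":0,"dy":0,"dz":0,"fingers":-0.2}
    - {"ax":0,"ay":0,"az":0,"dx":0,"dy":0,"dz":0,"fingers":0}
    - {"ax":0,"ay":0,"az":0,"dx":0,"dy":0,"dz":0,"fingers":0}

```text
t: 28.28
tcp_pos: [0.5452, 0.0867, 0.2244]
eef_rot: [-2.972, 0.275, 0.391]
force: [0.1, -0.0, 0.7]
gripper_width: 0.0427
```

```bash
python3 lift.py 1.2
```

```text
shift [ 0.049  0.032 -0.462] turn [ 0.626 -1.024 -0.004]
tilt about ey 0.3219119299400276 other 0.0032982297429111776
arc 0.4380862273172466 radius 0.22255269930381946 lat 2.2218495832292582e-05
28.275 [0.545 0.087 0.224] [ 0.07  -0.004  0.71 ] [-0.024 -0.138  0.016] [-2.972  0.275  0.391] 0.04274318244802365
```

Free of contact. I'll withdraw straight along the tool axis and then move aside for a clear view.

>>> drive_tool:
  commands:
    - {"ax":0,"ay":0,"az":0,"dx":0,"dy":0,"dz":-1.5,"fingers":0}
    - {"ax":0,"ay":0,"az":0,"dx":0,"dy":0,"dz":-3,"fingers":0}
    - {"ax":0,"ay":0,"az":0,"dx":0,"dy":0,"dz":-4,"fingers":0}
    - {"ax":0,"ay":0,"az":0,"dx":0,"dy":0,"dz":-4,"fingers":0}
    - {"ax":0,"ay":0,"az":0,"dx":0,"dy":0,"dz":-3,"fingers":0}

```text
t: 28.9
tcp_pos: [0.5946, 0.0778, 0.3785]
eef_rot: [-2.972, 0.276, 0.391]
force: [-0.4, -0.3, -0.5]
gripper_width: 0.0429
```

```bash
python3 - <<'E'
from h import *
s=monitor.get_state(); print(s['tcp_pos'],s['force'],s['qpos'])
plan([.40,-.25,.40],down(.4),8)
E
```

```text
[0.59462988 0.0778372  0.37847744] [-0.41216494 -0.28534835 -0.50381505] [0.05104981 0.16392992 1.1403366  0.08354284 2.15098945 1.28887734]
1 a [-1.22  1.96 -0.23] d [-3.74  2.95  0.28]
2 a [-1.22  1.96 -0.23] d [-3.76  2.93  0.22]
3 a [-1.22  1.96 -0.23] d [-3.78  2.91  0.15]
4 a [-1.22  1.96 -0.23] d [-3.8   2.89  0.08]
5 a [-1.22  1.96 -0.23] d [-3.81  2.88  0.01]
6 a [-1.22  1.96 -0.23] d [-3.82  2.86 -0.06]
7 a [-1.22  1.96 -0.23] d [-3.83  2.85 -0.13]
8 a [-1.22  1.96 -0.23] d [-3.83  2.84 -0.2 ]
```

>>> drive_tool:
  commands:
    - {"ax":-1.2,"ay":2,"az":0,"dx":-3.7,"dy":2.9,"dz":0,"fingers":0}
    - {"ax":-1.2,"ay":2,"az":0,"dx":-3.8,"dy":2.9,"dz":0,"fingers":0}
    - {"ax":-1.2,"ay":2,"az":0,"dx":-3.8,"dy":2.9,"dz":0,"fingers":0}
    - {"ax":-1.2,"ay":2,"az":0,"dx":-3.8,"dy":2.9,"dz":0,"fingers":0}
    - {"ax":-1.2,"ay":2,"az":0,"dx":-3.8,"dy":2.9,"dz":0,"fingers":0}

```text
t: 29.52
tcp_pos: [0.4727, -0.13, 0.405]
eef_rot: [-3.086, 0.095, 0.374]
force: [0.8, 0.1, 0.3]
gripper_width: 0.0423
```

>>> drive_tool:
  commands:
    - {"ax":-1.2,"ay":2,"az":0,"dx":-3.8,"dy":2.9,"dz":-0.1,"fingers":0}
    - {"ax":-1.2,"ay":2,"az":0,"dx":-3.8,"dy":2.9,"dz":-0.1,"fingers":0}
    - {"ax":-1.2,"ay":2,"az":0,"dx":-3.8,"dy":2.9,"dz":-0.1,"fingers":0}
    - {"ax":0,"ay":0,"az":0,"dx":0,"dy":0,"dz":0,"fingers":0}
    - {"ax":0,"ay":0,"az":0,"dx":0,"dy":0,"dz":0,"fingers":0}

```text
t: 30.15
tcp_pos: [0.3933, -0.2578, 0.4188]
eef_rot: [3.125, -0.017, 0.367]
force: [0.8, 0.9, 0.0]
gripper_width: 0.0423
```

```bash
cat > lid.py <<'E'
from h import *
s=monitor.get_state(); print(s['t'],s['tcp_pos'],s['force'],s['joint_velocities'])
for n in("top","scene"):
    p=viewer.camera(n); cv2.imwrite(f"pics/end_{n}.png",p["img"])
    H,W=p["range_z"].shape; rr,cc=np.mgrid[:H,:W]
    u=cv2.undistortPoints(np.stack([cc.ravel(),rr.ravel()],1).astype(float)[:,None],K(p),np.array(p["dist_coeffs"],float)).reshape(-1,2)
    z=p["range_z"].ravel(); X=(np.c_[u,np.ones(len(u))]*z[:,None]-np.array(p["t"]))@np.array(p["R"])
    ex=np.array([np.cos(YC),np.sin(YC)]); ey=np.array([-np.sin(YC),np.cos(YC)])
    C=np.array([.5972,.078]); q=(X[:,:2]-C)@np.c_[ex,ey]
    m=(z>0)&(abs(q[:,0])<.14)&(abs(q[:,1])>.10)&(abs(q[:,1])<.19)&(X[:,2]>.14)&(X[:,2]<.32)
    a=np.polyfit(q[m,0],X[m,2],1)
    for _ in range(3):
        r=X[:,2]-np.polyval(a,q[:,0]); mm=m&(abs(r)<.006); a=np.polyfit(q[mm,0],X[mm,2],1)
    th=-np.arctan(a[0]); print(n,mm.sum(),m.sum(),'lid angle',th)
    h=(X[:,2]-np.polyval(a,q[:,0]))*np.cos(th)
    hm=(z>0)&(abs(q[:,0]+.07)<.08)&(abs(q[:,1])<.06)&(h>.016)&(h<.04)
    print(' bar pts',hm.sum(),'height above lid',np.median(h[hm]))
    e=np.c_[q[hm,0]/np.cos(th),q[hm,1]]; w,v=np.linalg.eigh(np.cov(e.T)); d=v[:,1]; print(' bar dir from y (deg)',np.degrees(np.arctan2(d[0],d[1])), e.mean(0))
    for t in ("glue","tape","frame"):
        o=spotter.tip_of(p,t)[:1]
        for k in o: print(t,round(k["conf"],2),onplane(p,k["centre"][0]*H,k["centre"][1]*W,0))
E
python3 lid.py
```

```text
30.15 [ 0.39330868 -0.25778169  0.41876879] [0.7920912  0.89920036 0.0457392 ] [-0.02048878 -0.00576558 -0.00915193 -0.00117815  0.00279426 -0.01196172]
top 10211 10578 lid angle 0.34240497184519336
 bar pts 352 height above lid 0.02540985348589722
 bar dir from y (deg) -120.65708690885836 [-0.04313914 -0.00190536]
glue 0.68 [0.61315773 0.36141379 0.        ]
tape 0.92 [ 0.45219375 -0.18497906  0.        ]
frame 0.69 [0.39572225 0.14287608 0.        ]
scene 6463 7003 lid angle 0.34289410946512816
 bar pts 238 height above lid 0.025386669861862096
 bar dir from y (deg) -121.33429837607406 [-0.04403119 -0.0014612 ]
glue 0.73 [0.61356159 0.36820792 0.        ]
tape 0.63 [ 0.46166245 -0.18446712  0.        ]
frame 0.7 [0.39840524 0.13800327 0.        ]
```

View pics/end_top.png

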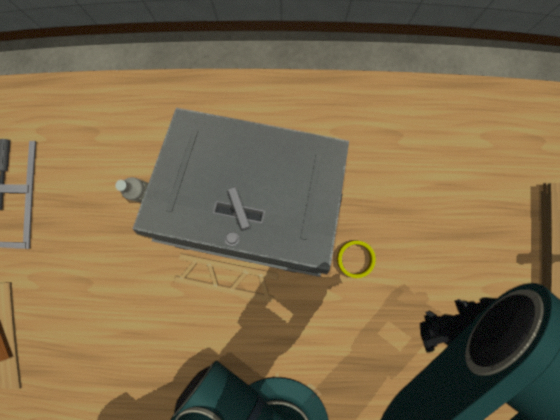

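The top view shows the lid open, with the bar across its slot at (208,238) turned about 59°. The bottle (190,132), tape (259,356) and frame (273,225) are where they were, and the arm is clear. Handing in.

```bash
python3 -c "
from station import sign_off
print(sign_off())"
```

```text
the job is handed in; nothing more can be done
None
```

The chest is open: I pressed the button, turned the handle to its stop and lifted the lid, which now stands open by itself. I handed the job in at about 30 s of the 72 s allowed. `sign_off` gives no verdict, so the results below are from my own checks.

**Steps**
- **Button:** I pressed it with readings of up to about 10 N until the bar popped up. The depth cameras then showed both ends of the bar at 0.192 m.
- **Handle:** I turned it clockwise until I felt the stop at about 1.03 rad, where the moment rose from about 0.2 to 0.44 N m. I eased back about 1° before lifting.
- **Lid:** I lifted it along the hinge arc, unloaded it, released the handle and moved the arm clear.

**Last checks, with the arm away**
- **Lid angle:** it was 0.342 rad in one camera and 0.343 rad in the other, the same as before I let go (0.265 needed).
- **Handle:** the bar's top was 25.4 mm above the lid, so it is out by about 23.4 mm (20 needed). It was turned about 59°, or 1.03 rad (0.7 needed).
- **Bystanders:** the bottle, tape and frame looked unmoved in the top view. I judged this by comparing pictures; the network positions scatter by up to about 1 cm.
- **Arm:** it was clear of everything and the wrist force was about zero.

**What disagreed**
- **Fingertips:** the shut fingertips sat about 24 mm behind the reported TCP. My first press stopped above the button because of this. I confirmed the offset in the pictures and by lightly touching the lid.
- **Button force:** at small travel the button read more than the stated values, about 8 to 10 N, and 5 to 6 N near the release point.

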